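# Clear down the bench after a sample run

## Robot

A 6-joint arm with a two-finger parallel gripper is mounted at the origin on a cart in front of the work surface, level with it; the furniture and walls round the work are solid. World frame = base frame: x ahead of the robot, y to its left, z up, the work surface at z = 0. Lengths are in mm, angles in rad, forces in N, time in s.
With the tool pointing down it reaches from about 350 to 775 mm from the base axis. Payload 7.3 kg.
Tool frame: the origin (TCP) lies midway between the tips of the shut fingers; the grasp point (between the pads) lies 19 mm behind it; z points along the fingers, x is the direction in which the jaws open and shut, and the axes are right-handed (so a half turn about z gives the same grasp; the last joint's range is limited). The gripper opens to 92 mm and grips with 3 to 60 N. Pads are 19 mm wide; open, the fingers measure 130 mm over their backs; the gripper's body (75 mm by 190 mm) begins 47 mm behind the grasp point.
Start: joints at [1.157, 0.342, 1.524, -0, 1.275, -0.146], TCP at [138.905, 506.311, 226.741] pointing down, gripper open.
Joint ranges: [-2.53, 2.53], [-0.77, 2.02], [0.04, 2.7], [-1, 4.14], [0.28, 2.66], [-3.11, 3.11]. Speed limits (rad/s): [2.57, 2.57, 3.14, 3.14, 3.14, 3.14].

## Interface

Orientations are given as a rotation vector (axis times angle).
In Python, from station import * gives the robot as it stands.
- The arm moves only by the tool drive_tool, never from a script. Its argument "motion" is a list of rows, each a list of 4 numbers: the shift along the tool's x, y, z in cm, then the turn about the tool's z in degrees. In form: [[x, y, z, roll], ...]. A call has 1 to 8 rows; each row shifts and turns the commanded pose from where the row before left it, along the tool's axes as they then stand; what a row does not reach is not made up. A row lasts 1/10 s, in which the tool goes at most 50 mm and 8.59 degrees, less where a joint would pass 70% of its speed; a pose out of reach is approached as far as the arm can. A call with a gripper value outside its range is refused whole. "claw" is the gripper command: -1 is fully open, 1 is shut, values between are in proportion, set as the call begins (left out, the last holds). The fingers move at their own pace and stop on an object; the grip force is fixed at half the most. Time passes only in rows, so rows that do not move let the fingers close. It gives the time, the measured TCP pose, the force and the opening at its end, in the units of the state.
- get_obs(): the state, without advancing time (a new reading comes with each control period).
- camera(name): name is "scene" or "top" or "wrist"; returns the picture (384x512x3 uint8, red, green, blue); there is no depth.
- get_calibration(name): a dict with "vfov" (degrees; the focal length in pixels is half the picture's height over the tangent of half this angle, whatever the lens; pixels are square), "cx", "cy" (the principal point, pixels), "position" and "rotation" of the camera in the world; the wrist camera has in their place "hand_eye" (4x4, takes a point from camera to tool coordinates, whose origin is the TCP and whose axes are the tool frame's). Camera axes: x right, y down, z forward; pixel columns grow to the right and rows downward; lengths in mm; the calibration is good to about 2 mm. A picture is of the moment at which its call begins: read the wrist's pose just before it. get_calibration takes no time and is no camera call.
- hand_in(): hands the job in, once; it reports no verdict.
Trained networks look in the newest picture that a camera, given by its name, has taken for a name from the list of things; names that differ only in an ending like _2 or _b are one class to them, and where a whole thing is asked for, a point or a joint stands for the part that bears it (a point fixed in the world has none). Each returns a list of dicts, best first, with "p" (0 to 1); they miss things now and then, are a little off and sometimes report something else, mostly with a low value. They report only what shows in the picture. A call takes as long as a camera call.
- outline_of(camera, label): "mask" (384x512 bool, what is visible of it) and "box" ([left, top, right, bottom] in pixels, round what is visible of it).
The state is a dict: "clock": time; "joint_positions": joint angles; "qvel": joint speeds; "tau": joint torques, N m; "tcp_pos": TCP position; "tcp_rot": TCP orientation; "wrist_force": force on the tool from outside, world axes, zero at the start; "moment": the same for the moment, N m; "gripper_width": finger opening in mm.
Only numpy, scipy, OpenCV 4.12 (cv2) and the standard library are available. Lean on these libraries where they do the work, as an engineer would, in place of code of your own. Each camera call takes 0.05 s, during which the arm holds its last target. There are 200 camera calls.

## Task

Clear down after the sample run: unscrew the cap of the amber jar and set it flat on the bench, then put every used vial into the jar (leave it open, more will follow), every spent syringe filter into the white bin with the green rim, and every tube fitting into the blue spares box. Once the fittings are in, shut the box's clear lid and press it down until the catch snaps and it is fully home. Do not upset the flask.

Things in the scene. Friction and masses are not known exactly. Their poses are not given: they have to be found in the camera images.
- vial_a: crimp-top glass vial, standing upright on the bench at the start: 12 mm diameter, 34 mm tall, glass body below, blue top; origin at the centre of its underside, z up its axis. May be absent (no pose at the start).
- vial_b: crimp-top glass vial, standing upright on the bench at the start: 12 mm diameter, 34 mm tall, glass body below, red top; origin at the centre of its underside, z up its axis. May be absent (no pose at the start).
- vial_c: crimp-top glass vial, standing upright on the bench at the start: 12 mm diameter, 34 mm tall, glass body below, blue top; origin at the centre of its underside, z up its axis. May be absent (no pose at the start).
- filter_a: spent syringe filter, a pale 26 mm disc with a blue edge, lying flat with a short 8 mm spout upward, 14 mm tall in all, the disc 5 mm thick; origin at the centre of its underside, z up. May be absent.
- filter_b: spent syringe filter, a pale 26 mm disc with a blue edge, lying flat with a short 8 mm spout upward, 14 mm tall in all, the disc 5 mm thick; origin at the centre of its underside, z up. May be absent.
- fit_a: beige finger-tight tube fitting lying on the bench: knurled head and threaded tail, 29 mm long along its y axis, 10 mm wide in x, 9 mm tall; origin at the centre of its underside. May be absent.
- fit_b: beige finger-tight tube fitting lying on the bench: knurled head and threaded tail, 29 mm long along its y axis, 10 mm wide in x, 9 mm tall; origin at the centre of its underside. May be absent.
- vial_jar: amber wide-mouth jar, fixed in a 96 mm square aluminium holder; body 68 mm across, neck 45 mm across outside (55 mm over the thread) and 39 mm inside, rim 96 mm above the bench, inner floor at 13 mm; origin at the centre of its foot, on the bench. Its neck has a coarse three-start right-hand thread.
- jar_mouth (a point): centre of the jar's mouth, at the height of its rim (96 mm above the bench)
- jar_cap: black ribbed screw cap of the jar, loose, 65 mm across the ribs, 29 mm tall, 30 g, open below; origin at the centre of its lower edge, z up its axis. Screwed home at the start, its lower edge 72 mm and its top 101 mm above the bench. It turns easily and unscrews counter-clockwise seen from above; it stays where it is if let go on the way, and cannot be pulled off before it is unscrewed.
- cap_mid (a point): middle of the cap, on its axis, 14.5 mm above its lower edge: the height to grip it. Unscrewing, the cap rises 18 mm a turn (2.9 mm a radian, about 1 mm of play) and comes free after about 5.3 rad (305 degrees), 15 mm up.
- filter_bin: white round bench bin with a green rim, fixed: 103 mm across the rim, 67 mm tall, inner width 76 mm at the floor (4 mm up) and 92 mm at the top; origin at the centre of its underside
- spares_box: blue open box, fixed: 92 mm in x, 132 mm in y, 36 mm tall, walls and floor 3 mm; origin at the centre of its underside; the lid is hinged along its +x (far) top edge and the catch is at the middle of its -x (near) side
- box_drop (a point): point on the box's inner floor, 16 mm to the near side of the middle, well clear of the standing lid
- spares_lid (a joint): angle of the box's clear lid (92 x 132 x 4 mm), rad: 0 fully shut and held by the catch, 1.57 upright, 1.95 leaning back on its stop; it stands open at the start. Pushed well past upright towards the robot (below 1.4) it sinks shut by itself in 2 to 4 s and stops ajar at about 0.09 on the sprung catch; 8 to 10 N straight down on lid_press then snaps it home.
- lid_hinge (a point): middle of the lid's hinge line, 36.5 mm above the bench; the hinge runs along the box's y axis
- lid_edge (a point): middle of the lid's free edge, 92 mm from the hinge (moves with the lid)
- lid_press (a point): round white thumb mark, 26 mm across, on the lid's upper face, 66 mm from the hinge: press here (moves with the lid)
- flask: conical glass flask, 64 mm across, 105 mm tall; a bystander; origin under its centre

How it is judged (in metres and radians):
On the way, in this order (a step that is already met when the one before it is completed fails the run):
1. the cap has been unscrewed and is off the jar ((horizontal distance between cap_mid and vial_jar above 0.04 m or height (world z) of cap_mid above 0.115 m)), for 0.2 s.
2. every used vial is in the jar (horizontal distance between each of vial_a, vial_b, vial_c and vial_jar below 0.036 m and height (world z) of each of vial_a, vial_b, vial_c below 0.085 m), for 0.2 s.
At the end, for the whole second after the job is handed in: The cap lies flat on the bench (either way up, within 0.12 rad) more than 60 mm from the jar's axis; every vial present is inside the jar, every filter inside the bin, every fitting inside the box; the lid is shut past its catch (below 0.025 rad); all at rest (all of step 2 and height (world z) of cap_mid below 0.019 m and horizontal distance between cap_mid and vial_jar above 0.06 m and (angle between jar_cap's own z axis and vertical below 0.12 rad or angle between jar_cap's own z axis and vertical above 3.02 rad) and horizontal distance between each of filter_a, filter_b and filter_bin below 0.05 m and height (world z) of each of filter_a, filter_b below 0.06 m and x of fit_a in the frame of spares_box between -0.046 and 0.046 m and y of fit_a in the frame of spares_box between -0.066 and 0.066 m and z of each of fit_a, fit_b in the frame of spares_box below 0.036 m and x of fit_b in the frame of spares_box between -0.046 and 0.046 m and y of fit_b in the frame of spares_box between -0.066 and 0.066 m and value of joint spares_lid below 0.025 rad and linear speed of each of vial_a, vial_b, vial_c, filter_a, filter_b, fit_a, fit_b, jar_cap below 0.03 m/s); the robot touches nothing.
It fails at once if the flask is pushed more than 40 mm or tipped (distance of flask from where it was at the start of the episode above 0.04 m or angle between flask's own z axis and vertical above 0.4 rad).
Of vial_a, vial_b, vial_c only 2 to 3 are there at a start; the rules pass over those that are not, and their reading is None.
Of filter_a, filter_b only 1 to 2 are there at a start; the rules pass over those that are not, and their reading is None.
Of fit_a, fit_b only 1 to 2 are there at a start; the rules pass over those that are not, and their reading is None.
At some moment in a run one of filter_a, filter_b may be knocked a few centimetres aside while the robot is not near it.
Once in a run the grip may slacken for a moment while it holds something.
It also fails if it takes over 200 s, if anything falls off the work surface, if the arm or the gripper's body presses on something with over 40 N, if the wrist force passes 120 N, or if a joint passes its speed limit or range.

## Working session

There is one attempt and no reset: what is moved stays moved. The work goes in short steps, Python scripts to look and compute and a tool call to move; the robot and the scene stay as the last step left them, time stands still between calls to the robot, and variables do not carry over. Pictures are saved under pics/ and viewed, about 12 in all and at most 16, crops included, and the job is handed in when it is done.

Besides the shell and the picture viewer there is one more tool, called after "Call:" as name([rows], argument=value, ...), one row to a line, values as JSON. drive_tool: Moves the arm, as the interface text tells. Its arguments: {"type":"object","properties":{"motion":{"type":"array","items":{"type":"array","items":{"type":"number"}}},"claw":{"type":"number"}},"required":["motion"]}

```bash
mkdir -p pics; ls; cat > h.py <<'E'
from station import *
import numpy as np, cv2
from scipy.spatial.transform import Rotation as R
def cam(n):
    c=get_calibration(n); f=192/np.tan(np.radians(c['vfov'])/2)
    if 'hand_eye' in c:
        o=get_obs(); T=np.eye(4); T[:3,:3]=R.from_rotvec(o['tcp_rot']).as_matrix(); T[:3,3]=o['tcp_pos']
        M=T@np.array(c['hand_eye']); return f,c['cx'],c['cy'],M[:3,3],M[:3,:3]
    r=np.array(c['rotation']); r=R.from_rotvec(r).as_matrix() if r.size==3 else r.reshape(3,3)
    return f,c['cx'],c['cy'],np.array(c['position']),r
def ray(C,u,v,z):
    f,cx,cy,p,r=C; d=r@np.array([(u-cx)/f,(v-cy)/f,1]); return p+d*(z-p[2])/d[2]
def proj(C,P):
    f,cx,cy,p,r=C; q=r.T@(np.array(P)-p); return cx+f*q[0]/q[2],cy+f*q[1]/q[2]
def snap(n,fn=None):
    C=cam(n); im=camera(n)
    if fn: cv2.imwrite('pics/'+fn,im[:,:,::-1])
    return C,im
def find(n,C,label,z,pmin=.3):
    out=[]
    for d in outline_of(n,label):
        if d['p']<pmin: continue
        m=d['mask']; v,u=np.nonzero(m)
        b=d['box']; w=ray(C,(b[0]+b[2])/2,(b[1]+b[3])/2,z); c=ray(C,u.mean(),v.mean(),z)
        P=np.array([ray(C,a,bb,z)[:2] for a,bb in zip(u,v)]); e,V=np.linalg.eigh(np.cov(P.T)) if len(P)>3 else (0,np.eye(2))
        out.append((label,round(d['p'],2),np.round(b).tolist(),'cen',c[:2].round(1).tolist(),'box',w[:2].round(1).tolist(),'ang',round(np.degrees(np.arctan2(V[1,1],V[0,1]))),len(P)))
    for o in out: print(*o)
    return out
E
python3 - <<'E'
from h import *
o=get_obs(); print(o)
for n in ['top','scene','wrist']:
    print(n,get_calibration(n))
    C,im=snap(n,n+'0.png')
    if n!='wrist':
      for l,z in [('vial_a',34),('filter_a',5),('fit_a',5),('vial_jar',96),('jar_cap',101),('filter_bin',67),('spares_box',36),('flask',50)]: find(n,C,l,z)
E
```

```text
pics
{'clock': 0.0, 'joint_positions': array([ 1.15698893e+00,  3.42712529e-01,  1.52504996e+00, -1.89685530e-05,
        1.27540923e+00, -1.45965803e-01]), 'qvel': array([-2.71489733e-03, -1.77633719e-03,  2.19161554e-04, -4.45859757e-05,
       -6.17271576e-04,  5.29492438e-04]), 'tau': array([ 8.16277807e-04, -4.31248891e+01, -2.44215167e+01,  7.18762167e-02,
        5.58859447e-02, -1.38344622e-04]), 'tcp_pos': array([138.73478955, 505.89453541, 226.03876667]), 'tcp_rot': array([ 2.49753290e+00,  1.90447512e+00, -2.15582823e-03]), 'wrist_force': array([0.8093121 , 0.10808099, 0.53825174]), 'moment': array([0.01253819, 0.04374906, 0.0008578 ]), 'gripper_width': 92.0539243764583}
top {'vfov': 55.250246253196565, 'cx': 254.59237925735707, 'cy': 193.90678621650412, 'position': array([ 524.77132409,   -5.23503935, 1056.25327371]), 'rotation': array([-2.21932216,  2.21605696, -0.07104298])}
filter_a 0.73 [350.0, 173.0, 408.0, 198.0] cen [584.3, -395.6] box [587.1, -396.7] ang 87 788
filter_a 0.51 [226.0, 196.0, 234.0, 202.0] cen [542.0, 32.9] box [546.5, 33.4] ang 109 44
vial_jar 0.87 
[... 963 characters left out ...]
0, 244.0, 168.0] cen [642.7, 135.8] box [644.2, 136.8] ang -144 439
filter_bin 0.9 [271.0, 170.0, 307.0, 210.0] cen [631.1, -44.9] box [629.9, -48.3] ang -157 1153
spares_box 0.89 [351.0, 218.0, 443.0, 319.0] cen [555.3, -364.3] box [550.8, -367.0] ang 174 5028
wrist {'vfov': 62.00832437934519, 'cx': 255.3202605289935, 'cy': 191.08503740232538, 'hand_eye': array([[ 9.99999764e-01, -1.96952276e-04, -6.57655615e-04,
         7.43177632e-01],
       [ 3.59147570e-04,  9.66502178e-01,  2.56658161e-01,
        -6.91958520e+01],
       [ 5.85076175e-04, -2.56658337e-01,  9.66502021e-01,
        -1.58152082e+02],
       [ 0.00000000e+00,  0.00000000e+00,  0.00000000e+00,
         1.00000000e+00]])}
```

```bash
python3 - <<'E'
import cv2
a=cv2.imread('pics/top0.png')[110:290,90:430]; cv2.imwrite('pics/t0c.png',cv2.resize(a,(800,424),interpolation=cv2.INTER_CUBIC))
a=cv2.imread('pics/scene0.png')[120:360,120:460]; cv2.imwrite('pics/s0c.png',cv2.resize(a,(800,565),interpolation=cv2.INTER_CUBIC))
E
```

```text
(no output)
```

View pics/t0c.png

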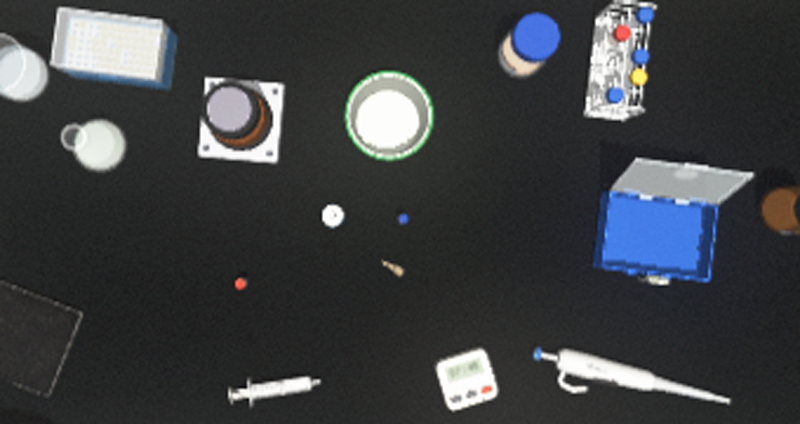

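View pics/s0c.png

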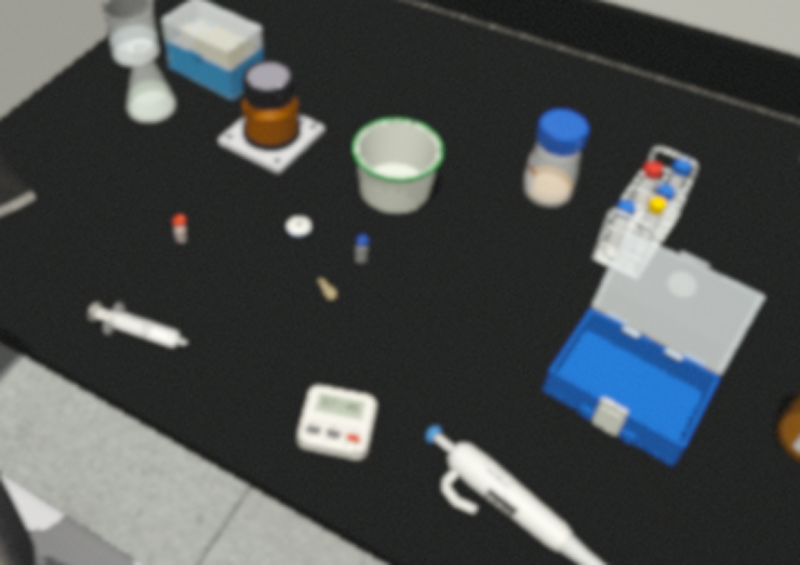

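```bash
python3 - <<'E'
from h import *
im=cv2.imread('pics/top0.png'); C=cam('top'); C2=cam('scene'); 
def P(u,v,z,C=C,o=(90,110),s=.425): return ray(C,u*s+o[0],v*s+o[1],z).round(0)[:2]
for n,u,v,z in [('cap',232,108,101),('jarholder',241,120,5),('bin',389,116,67),('filter',333,216,8),('blue',403,218,34),('red',240,284,34),('fit',394,268,5),('flask top',74,137,105),('flask base',100,146,20),('boxNL',597,268,36),('boxNR',710,282,36),('boxFL',612,192,36),('boxFR',718,205,36)]: print(n,P(u,v,z))
S=lambda u,v,z:P(u,v,z,C2,(120,120))
for n,u,v,z in [('cap',269,75,101),('filter',299,226,6),('blue',362,240,34),('red',180,219,34),('fit',327,289,5),('bin',398,148,67),('boxNL',590,316,36),('boxNR',0,0,36),('boxclasp',612,405,36)]: print('S',n,S(u,v,z))
E
```

```text
cap [657. 139.]
jarholder [656. 143.]
bin [653. -36.]
filter [539.  30.]
blue [536. -53.]
red [459. 138.]
fit [476. -44.]
flask top [624. 310.]
flask base [622. 308.]
boxNL [ 477. -284.]
boxNR [ 461. -420.]
boxFL [ 568. -303.]
boxFR [ 552. -430.]
S cap [659. 142.]
S filter [540.  30.]
S blue [536. -54.]
S red [461. 137.]
S fit [478. -43.]
S bin [655. -36.]
S boxNL [ 560. -302.]
S boxNR [680. 631.]
S boxclasp [ 472. -351.]
```

```bash
cat >> h.py <<'E'
def st():
    o=get_obs(); r=R.from_rotvec(o['tcp_rot']).as_matrix(); 
    print('t',round(o['clock'],1),'tcp',o['tcp_pos'].round(1),'xang',round(np.degrees(np.arctan2(r[1,0],r[0,0])),1),'tilt',round(np.degrees(np.arccos(-r[2,2])),1),'j1,j6',o['joint_positions'][[0,5]].round(2),'w',round(o['gripper_width'],1),'F',o['wrist_force'].round(1)); return o,r
def plan(x,y,z,roll=0,step=45,sep=False,start=None):
    """rows to world point with total roll (deg, + = clockwise from above)"""
    o,r=st(); a=np.degrees(np.arctan2(r[1,0],r[0,0])); p=o['tcp_pos'].copy()
    if start is not None: p=np.array(start[:3],float); a=start[3]
    g=np.array([x,y,z],float); d=np.linalg.norm(g-p)
    n=int(max(np.ceil(d/step),np.ceil(abs(roll)/8.5),1)); rows=[]; rl=0
    p0=p.copy()
    for i in range(n):
        w=(p0+(g-p0)*(i+1)/n-p)/10; c,s=np.cos(np.radians(a)),np.sin(np.radians(a))
        t=np.round([w[0]*c+w[1]*s, w[0]*s-w[1]*c, -w[2]],1 if i<n-1 else 2)
        q=round(roll*(i+1)/n-rl,1); rows.append([*map(float,t),q]); rl+=q
        p=p+10*np.array([t[0]*c+t[1]*s,t[0]*s-t[1]*c,-t[2]]); a-=q
    for i in range(0,n,8): print(rows[i:i+8])
    print('end',p.round(1),round(a,1)); return [*p,a]
E
python3 - <<'E'
from h import *
plan(657,141,220,223)
E
```

```text
t 0.9 tcp [138.9 506.3 226.7] xang 74.7 tilt 0.0 j1,j6 [ 1.16 -0.15] w 91.3 F [ 0.3 -0.4  0.5]
[[-0.8, 2.2, 0.0, 8.3], [-0.5, 2.3, 0.0, 8.2], [-0.1, 2.3, 0.1, 8.3], [0.2, 2.4, -0.0, 8.2], [0.5, 2.3, 0.0, 8.3], [0.9, 2.2, 0.0, 8.3], [1.2, 2.0, 0.1, 8.2], [1.4, 1.8, -0.0, 8.3]]
[[1.7, 1.7, 0.0, 8.2], [1.9, 1.3, 0.0, 8.3], [2.1, 1.1, 0.1, 8.3], [2.2, 0.8, -0.0, 8.2], [2.3, 0.4, 0.0, 8.3], [2.4, 0.1, 0.0, 8.2], [2.3, -0.2, 0.1, 8.3], [2.3, -0.6, -0.0, 8.2]]
[[2.2, -0.9, 0.0, 8.3], [2.0, -1.2, 0.0, 8.3], [1.8, -1.4, 0.1, 8.2], [1.6, -1.8, -0.0, 8.3], [1.3, -1.9, 0.0, 8.2], [1.1, -2.1, 0.0, 8.3], [0.7, -2.2, 0.1, 8.3], [0.4, -2.3, -0.0, 8.2]]
[[0.1, -2.4, 0.0, 8.3], [-0.3, -2.3, 0.0, 8.2], [-0.6, -2.3, 0.07, 8.3]]
end [657. 141. 220.] -148.3
```

Call:
drive_tool([
  [-0.8, 2.2, 0.0, 8.3],
  [-0.5, 2.3, 0.0, 8.2],
  [-0.1, 2.3, 0.1, 8.3],
  [0.2, 2.4, 0.0, 8.2],
  [0.5, 2.3, 0.0, 8.3],
  [0.9, 2.2, 0.0, 8.3],
  [1.2, 2.0, 0.1, 8.2],
  [1.4, 1.8, 0.0, 8.3],
], claw=-1)

```text
clock: 1.75
tcp_pos: [293.1, 397.9, 224.7]
tcp_rot: [-3.133, -0.225, -0.0]
wrist_force: [0.1, -0.1, 0.4]
gripper_width: 91.6
```

Call:
drive_tool([
  [1.7, 1.7, 0.0, 8.2],
  [1.9, 1.3, 0.0, 8.3],
  [2.1, 1.1, 0.1, 8.3],
  [2.2, 0.8, 0.0, 8.2],
  [2.3, 0.4, 0.0, 8.3],
  [2.4, 0.1, 0.0, 8.2],
  [2.3, -0.2, 0.1, 8.3],
  [2.3, -0.6, 0.0, 8.2],
])

```text
clock: 2.55
tcp_pos: [446.7, 289.0, 222.7]
tcp_rot: [-2.751, 1.518, 0.0]
wrist_force: [-0.2, 0.8, 0.0]
gripper_width: 91.8
```

Call:
drive_tool([
  [2.2, -0.9, 0.0, 8.3],
  [2.0, -1.2, 0.0, 8.3],
  [1.8, -1.4, 0.1, 8.2],
  [1.6, -1.8, 0.0, 8.3],
  [1.3, -1.9, 0.0, 8.2],
  [1.1, -2.1, 0.0, 8.3],
  [0.7, -2.2, 0.1, 8.3],
  [0.4, -2.3, 0.0, 8.2],
])

```text
clock: 3.35
tcp_pos: [599.7, 181.4, 220.5]
tcp_rot: [1.478, -2.772, -0.0]
wrist_force: [-0.4, 0.3, 0.6]
gripper_width: 91.6
```

Call:
drive_tool([
  [0.1, -2.4, 0.0, 8.3],
  [-0.3, -2.3, 0.0, 8.2],
  [-0.6, -2.3, 0.1, 8.3],
  [0, 0, 0, 0],
  [0, 0, 0, 0],
])

```text
clock: 3.85
tcp_pos: [656.8, 140.8, 219.1]
tcp_rot: [0.859, -3.021, -0.001]
wrist_force: [0.1, -0.0, -0.5]
gripper_width: 92.0
```

```bash
python3 - <<'E'
from h import *
st()
C,im=snap('wrist','w1.png')
find('wrist',C,'jar_cap',101); find('wrist',C,'vial_jar',72)
print(proj(C,(657,141,101)))
E
```

```text
t 3.9 tcp [656.8 140.8 219.1] xang -148.3 tilt 0.1 j1,j6 [0.1  2.68] w 92.0 F [ 0.1 -0.  -0.5]
jar_cap 0.95 [218.0, 152.0, 289.0, 224.0] cen [658.7, 142.1] box [657.2, 143.7] ang 125 3988
vial_jar 0.56 [196.0, 112.0, 310.0, 190.0] cen [672.9, 118.3] box [672.8, 119.6] ang -146 3054
(np.float64(255.18626123946956), np.float64(185.36260132274785))
```

View pics/w1.png

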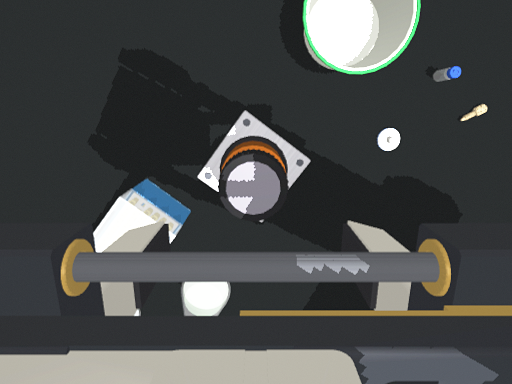

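Call:
drive_tool([
  [-0.19, 0.08, 3, 0],
  [0, 0, 4, 0],
  [0, 0, 4, 0],
  [0, 0, 2.5, 0],
  [0, 0, 0.9, 0],
  [0, 0, 0, 0],
])

```text
clock: 4.6
tcp_pos: [657.4, 143.2, 75.0]
tcp_rot: [0.858, -3.02, -0.001]
wrist_force: [-0.7, 0.1, 0.7]
gripper_width: 91.7
```

Call:
drive_tool([
  [0, 0, 0, 0],
  [0, 0, 0, 0],
  [0, 0, 0, 0],
  [0, 0, 0, 0],
  [0, 0, 0, 0],
  [0, 0, 0, 0],
  [0, 0, 0, 0],
], claw=1)

```text
clock: 5.3
tcp_pos: [658.6, 142.7, 76.5]
tcp_rot: [-0.857, 3.021, -0.0]
wrist_force: [-0.0, -0.8, 4.8]
gripper_width: 63.4
```

Call:
drive_tool([
  [0, 0, -0.04, -8],
  [0, 0, -0.04, -8],
  [0, 0, -0.04, -8],
  [0, 0, -0.04, -8],
  [0, 0, -0.04, -8],
  [0, 0, -0.04, -8],
  [0, 0, -0.04, -8],
  [0, 0, -0.04, -8],
])

```text
clock: 6.1
tcp_pos: [658.9, 143.1, 79.6]
tcp_rot: [-2.333, 2.102, -0.001]
wrist_force: [1.9, 1.8, 3.3]
gripper_width: 63.2
```

```bash
python3 - <<'E'
from h import *
o,r=st(); print(o['moment'])
E
```

```text
t 6.1 tcp [658.9 143.1  79.6] xang -84.0 tilt 0.1 j1,j6 [0.1  1.57] w 63.2 F [1.9 1.8 3.3]
[ 0.17021633  0.02046595 -0.1615429 ]
```

Call:
drive_tool([
  [0, 0, -0.1, -8],
  [0, 0, -0.04, -8],
  [0, 0, -0.04, -8],
  [0, 0, -0.04, -8],
  [0, 0, -0.04, -8],
  [0, 0, -0.04, -8],
  [0, 0, -0.04, -8],
  [0, 0, -0.04, -8],
])

```text
clock: 6.9
tcp_pos: [658.3, 143.5, 82.8]
tcp_rot: [-3.092, 0.546, 0.0]
wrist_force: [-0.6, 2.7, 2.7]
gripper_width: 63.3
```

Call:
drive_tool([
  [0, 0, -0.04, -8],
  [0, 0, -0.04, -8],
  [0, 0, -0.04, -8],
  [0, 0, -0.04, -8],
  [0, 0, -0.04, -8],
  [0, 0, -0.04, -8],
  [0, 0, -0.04, -8],
  [0, 0, -0.04, -8],
])

```text
clock: 7.7
tcp_pos: [658.1, 143.4, 86.0]
tcp_rot: [-2.912, -1.176, -0.0]
wrist_force: [-1.1, 1.3, 2.7]
gripper_width: 63.2
```

Call:
drive_tool([
  [0, 0, -0.04, -8],
  [0, 0, -0.04, -8],
  [0, 0, -0.04, -8],
  [0, 0, -0.04, -8],
  [0, 0, -0.04, -8],
  [0, 0, -0.04, -8],
  [0, 0, -0.04, -8],
  [0, 0, -0.04, -8],
])

```text
clock: 8.5
tcp_pos: [657.8, 143.0, 89.2]
tcp_rot: [-1.846, -2.54, 0.0]
wrist_force: [-1.3, -0.5, 3.7]
gripper_width: 63.6
```

Call:
drive_tool([
  [0, 0, -0.04, -8],
  [0, 0, -0.04, -8],
  [0, 0, -0.04, -8],
  [0, 0, -0.04, -8],
  [0, 0, -0.04, -8],
  [0, 0, -0.04, -8],
  [0, 0, -0.04, -8],
  [0, 0, 0, 0],
])

```text
clock: 9.3
tcp_pos: [658.3, 142.7, 92.0]
tcp_rot: [0.445, 3.11, 0.0]
wrist_force: [0.1, 0.2, 2.1]
gripper_width: 63.4
```

```bash
python3 - <<'E'
from h import *
o,r=st(); print(o['moment'])
E
```

```text
t 9.3 tcp [658.3 142.7  92. ] xang 163.7 tilt 0.0 j1,j6 [ 0.1  -2.76] w 63.4 F [0.1 0.2 2.1]
[0.0438968  0.1523983  0.04635632]
```

Call:
drive_tool([
  [0, 0, -0.3, 0],
  [0, 0, -0.5, 0],
  [0, 0, -1, 0],
  [0, 0, -2, 0],
  [0, 0, -2, 0],
  [0, 0, 0, 0],
  [0, 0, 0, 0],
])

```text
clock: 10.0
tcp_pos: [658.3, 142.7, 150.2]
tcp_rot: [0.447, 3.109, 0.0]
wrist_force: [-0.3, -0.8, -1.4]
gripper_width: 63.4
```

```bash
python3 - <<'E'
from h import *
s=plan(500,220,130)
plan(500,220,8,start=s)
E
```

```text
t 10.0 tcp [658.3 142.7 150.2] xang 163.6 tilt 0.0 j1,j6 [ 0.1  -2.76] w 63.4 F [-0.3 -0.8 -1.4]
[[4.3, 0.7, 0.5, 0.0], [4.4, 0.8, 0.5, 0.0], [4.3, 0.7, 0.5, 0.0], [4.37, 0.75, 0.52, 0.0]]
end [500. 220. 130.] 163.6
t 10.0 tcp [658.3 142.7 150.2] xang 163.6 tilt 0.0 j1,j6 [ 0.1  -2.76] w 63.4 F [-0.3 -0.8 -1.4]
[[-0.0, 0.0, 4.1, 0.0], [-0.0, 0.0, 4.0, 0.0], [-0.0, 0.0, 4.1, 0.0]]
end [500. 220.   8.] 163.6
```

Call:
drive_tool([
  [4.3, 0.7, 0.5, 0],
  [4.4, 0.8, 0.5, 0],
  [4.3, 0.7, 0.5, 0],
  [4.4, 0.8, 0.5, 0],
  [0, 0, 4, 0],
  [0, 0, 4, 0],
  [0, 0, 3.6, 0],
  [0, 0, 0, 0],
])

```text
clock: 10.8
tcp_pos: [495.3, 219.3, 8.8]
tcp_rot: [-0.446, -3.099, 0.007]
wrist_force: [0.3, 0.1, 0.1]
gripper_width: 63.1
```

Call:
drive_tool([
  [0, 0, 0.5, 0],
  [0, 0, 0.2, 0],
  [0, 0, 0.1, 0],
  [0, 0, 0, 0],
])

```text
clock: 11.2
tcp_pos: [500.4, 220.6, 7.0]
tcp_rot: [0.447, 3.108, 0.001]
wrist_force: [0.0, 0.3, -0.5]
gripper_width: 63.6
```

Call:
drive_tool([
  [0, 0, 0.1, 0],
  [0, 0, 0.1, 0],
  [0, 0, 0, 0],
])

```text
clock: 11.5
tcp_pos: [500.2, 220.6, 5.0]
tcp_rot: [0.446, 3.108, 0.001]
wrist_force: [-1.6, -0.3, 6.2]
gripper_width: 63.5
```

Call:
drive_tool([
  [0, 0, 0.05, 0],
  [0, 0, 0, 0],
  [0, 0, 0, 0],
])

```text
clock: 11.8
tcp_pos: [500.2, 220.6, 4.9]
tcp_rot: [0.446, 3.108, 0.001]
wrist_force: [-2.6, -1.2, 9.7]
gripper_width: 63.2
```

Call:
drive_tool([
  [0, 0, 0, 0],
  [0, 0, 0, 0],
  [0, 0, 0, 0],
  [0, 0, -1, 0],
  [0, 0, -2, 0],
  [0, 0, -4, 0],
  [0, 0, -4, 0],
  [0, 0, -4, 0],
], claw=-1)

```text
clock: 12.6
tcp_pos: [499.4, 220.4, 155.5]
tcp_rot: [0.447, 3.11, 0.0]
wrist_force: [0.8, 0.7, 0.1]
gripper_width: 91.8
```

```bash
python3 - <<'E'
from h import *
s=plan(490,60,240,163)
E
```

```text
t 12.6 tcp [499.4 220.4 155.5] xang 163.7 tilt 0.0 j1,j6 [ 0.28 -2.58] w 91.8 F [0.8 0.7 0.1]
[[-0.2, -0.8, -0.4, 8.2], [-0.3, -0.7, -0.4, 8.1], [-0.4, -0.7, -0.5, 8.2], [-0.5, -0.7, -0.4, 8.1], [-0.5, -0.5, -0.4, 8.2], [-0.7, -0.5, -0.4, 8.1], [-0.7, -0.4, -0.5, 8.1], [-0.8, -0.3, -0.4, 8.2]]
[[-0.7, -0.1, -0.4, 8.1], [-0.8, -0.1, -0.4, 8.2], [-0.8, 0.1, -0.4, 8.2], [-0.8, 0.2, -0.5, 8.1], [-0.8, 0.2, -0.4, 8.2], [-0.7, 0.4, -0.4, 8.1], [-0.6, 0.5, -0.4, 8.2], [-0.6, 0.6, -0.5, 8.1]]
[[-0.5, 0.6, -0.4, 8.2], [-0.3, 0.7, -0.4, 8.1], [-0.3, 0.8, -0.4, 8.2], [-0.18, 0.78, -0.45, 8.1]]
end [490.  60. 240.] 0.7
```

Call:
drive_tool([
  [-0.2, -0.8, -0.4, 8.2],
  [-0.3, -0.7, -0.4, 8.1],
  [-0.4, -0.7, -0.5, 8.2],
  [-0.5, -0.7, -0.4, 8.1],
  [-0.5, -0.5, -0.4, 8.2],
  [-0.7, -0.5, -0.4, 8.1],
  [-0.7, -0.4, -0.5, 8.1],
  [-0.8, -0.3, -0.4, 8.2],
])

```text
clock: 13.4
tcp_pos: [495.7, 155.5, 188.3]
tcp_rot: [2.058, 2.373, 0.001]
wrist_force: [0.8, 0.4, -0.6]
gripper_width: 91.8
```

Call:
drive_tool([
  [-0.7, -0.1, -0.4, 8.1],
  [-0.8, -0.1, -0.4, 8.2],
  [-0.8, 0.1, -0.4, 8.2],
  [-0.8, 0.2, -0.5, 8.1],
  [-0.8, 0.2, -0.4, 8.2],
  [-0.7, 0.4, -0.4, 8.1],
  [-0.6, 0.5, -0.4, 8.2],
  [-0.6, 0.6, -0.5, 8.1],
])

```text
clock: 14.2
tcp_pos: [491.8, 91.6, 222.1]
tcp_rot: [-3.013, -0.89, -0.0]
wrist_force: [0.2, 0.1, -0.3]
gripper_width: 91.7
```

Call:
drive_tool([
  [-0.5, 0.6, -0.4, 8.2],
  [-0.3, 0.7, -0.4, 8.1],
  [-0.3, 0.8, -0.4, 8.2],
  [-0.2, 0.8, -0.5, 8.1],
  [0, 0, 0, 0],
  [0, 0, 0, 0],
  [0, 0, 0, 0],
])

```text
clock: 14.9
tcp_pos: [489.9, 60.2, 238.3]
tcp_rot: [-3.141, -0.023, 0.0]
wrist_force: [-0.2, -0.2, -0.9]
gripper_width: 92.2
```

```bash
python3 - <<'E'
from h import *
st()
C,im=snap('wrist','w2.png')
for l,z in [('vial_a',30),('filter_a',5),('fit_a',5),('jar_cap',29)]: find('wrist',C,l,z)
E
```

```text
t 14.9 tcp [489.9  60.2 238.3] xang 0.8 tilt 0.0 j1,j6 [-0.03 -0.05] w 92.2 F [-0.2 -0.2 -0.9]
vial_a 0.65 [290.0, 245.0, 296.0, 250.0] cen [534.9, -39.8] box [537.8, -39.6] ang 141 74
vial_a 0.61 [225.0, 90.0, 235.0, 102.0] cen [461.1, 140.5] box [460.6, 140.0] ang 179 94
filter_a 0.86 [287.0, 180.0, 305.0, 195.0] cen [542.4, 33.2] box [541.5, 30.7] ang 91 312
fit_a 0.64 [239.0, 233.0, 254.0, 248.0] cen [477.1, -44.5] box [479.8, -42.0] ang 63 81
jar_cap 0.63 [236.0, 1.0, 297.0, 54.0] cen [500.2, 214.1] box [499.1, 209.6] ang -180 2670
```

View pics/w2.png

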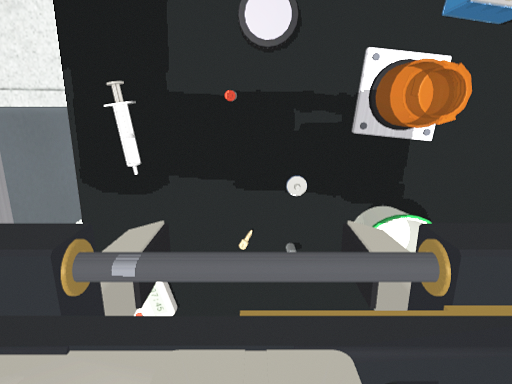

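```bash
python3 - <<'E'
from h import *
C=cam('wrist'); print('red',ray(C,230.5,95.5,33),'filter',ray(C,297,186,9))
im=cv2.imread('pics/w2.png'); hsv=cv2.cvtColor(im,cv2.COLOR_BGR2HSV)
m=((hsv[...,0]<6)|(hsv[...,0]>174))&(hsv[...,1]>150)&(hsv[...,2]>80); m[:,300:]=0; m[:80]=0; m[120:]=0
v,u=np.nonzero(m); print(u.mean(),v.mean(),len(u),ray(C,u.mean(),v.mean(),31))
s=plan(460.5,138.5,80); plan(460.5,138.5,14,start=s)
E
```

```text
red [461.62964444 140.44592433  33.        ] filter [542.04610164  33.75056243   9.        ]
229.5 95.19318181818181 88 [460.38365701 140.81330152  31.        ]
t 15.2 tcp [490.   60.1 238.3] xang 0.7 tilt 0.0 j1,j6 [-0.03 -0.05] w 91.9 F [ 0.7  0.8 -0.5]
[[-0.7, -2.0, 4.0, 0.0], [-0.7, -1.9, 3.9, 0.0], [-0.7, -2.0, 4.0, 0.0], [-0.76, -1.98, 3.93, 0.0]]
end [460.5 138.5  80. ] 0.7
t 15.2 tcp [490.   60.1 238.3] xang 0.7 tilt 0.0 j1,j6 [-0.03 -0.05] w 91.9 F [ 0.7  0.8 -0.5]
[[0.0, -0.0, 3.3, 0.0], [0.0, -0.0, 3.3, 0.0]]
end [460.5 138.5  14. ] 0.7
```

Call:
drive_tool([
  [-0.7, -2.0, 4.0, 0],
  [-0.7, -2.0, 4.0, 0],
  [-0.7, -2.0, 4.0, 0],
  [-0.8, -2.0, 3.8, 0],
  [0, 0, 0, 0],
  [0, 0, 3.3, 0],
  [0, 0, 3.3, 0],
  [0, 0, 0, 0],
], claw=0)

```text
clock: 15.95
tcp_pos: [459.0, 138.8, 12.7]
tcp_rot: [3.141, 0.018, -0.008]
wrist_force: [-0.7, -0.1, -0.1]
gripper_width: 45.7
```

Call:
drive_tool([
  [0, 0, 0, 0],
  [0, 0, 0, 0],
  [0, 0, 0, 0],
  [0, 0, 0, 0],
  [0, 0, 0, 0],
  [0, 0, 0, 0],
  [0, 0, 0, 0],
], claw=1)

```text
clock: 16.65
tcp_pos: [460.7, 139.5, 15.1]
tcp_rot: [-3.141, -0.018, -0.002]
wrist_force: [-1.0, -0.5, 6.5]
gripper_width: 9.7
```

```bash
python3 - <<'E'
from h import *
o,r=st()
s=plan(*o['tcp_pos'][:2],145); s=plan(658.3,142.9,145,start=s); plan(658.3,142.9,102,start=s)
E
```

```text
t 16.6 tcp [460.7 139.5  15.1] xang 0.7 tilt 0.1 j1,j6 [0.13 0.12] w 9.7 F [-1.  -0.5  6.5]
t 16.6 tcp [460.7 139.5  15.1] xang 0.7 tilt 0.1 j1,j6 [0.13 0.12] w 9.7 F [-1.  -0.5  6.5]
[[0.0, 0.0, -4.3, 0.0], [0.0, 0.0, -4.4, 0.0], [0.0, 0.0, -4.29, 0.0]]
end [460.7 139.5 145. ] 0.7
t 16.6 tcp [460.7 139.5  15.1] xang 0.7 tilt 0.1 j1,j6 [0.13 0.12] w 9.7 F [-1.  -0.5  6.5]
[[4.0, -0.0, -0.0, 0.0], [3.9, -0.0, -0.0, 0.0], [4.0, -0.1, -0.0, 0.0], [3.9, 0.0, -0.0, 0.0], [3.96, -0.01, -0.0, 0.0]]
end [658.3 142.9 145. ] 0.7
t 16.6 tcp [460.7 139.5  15.1] xang 0.7 tilt 0.1 j1,j6 [0.13 0.12] w 9.7 F [-1.  -0.5  6.5]
[[-0.0, 0.0, 4.3, 0.0]]
end [658.3 142.9 102. ] 0.7
```

Call:
drive_tool([
  [0, 0, -2, 0],
  [0, 0, -3.5, 0],
  [0, 0, -4.0, 0],
  [0, 0, -3.5, 0],
  [0, 0, 0, 0],
])

```text
clock: 17.15
tcp_pos: [462.8, 139.9, 148.8]
tcp_rot: [-3.14, -0.018, -0.014]
wrist_force: [-0.5, 0.7, -0.6]
gripper_width: 9.7
```

Call:
drive_tool([
  [3.5, 0, 0, 0],
  [4, 0, 0, 0],
  [4, 0, 0, 0],
  [4, 0, 0, 0],
  [3, -0.1, 0, 0],
  [1.3, 0, 0, 0],
  [0, 0, 0, 0],
  [0, 0, 0, 0],
])

```text
clock: 17.95
tcp_pos: [657.1, 142.7, 142.9]
tcp_rot: [3.141, 0.018, -0.004]
wrist_force: [0.2, -0.3, -0.3]
gripper_width: 9.8
```

```bash
python3 - <<'E'
from h import *
st()
C,im=snap('wrist','w3.png')
C2,im2=snap('scene'); cv2.imwrite('pics/s3.png',np.vstack([im[40:384,60:460],cv2.resize(im2[130:240,150:350],(400,220),interpolation=cv2.INTER_CUBIC)])[:,:,::-1])
E
```

```text
t 17.9 tcp [657.1 142.7 142.9] xang 0.7 tilt 0.2 j1,j6 [0.1  0.09] w 9.8 F [ 0.2 -0.3 -0.3]
```

View pics/s3.png

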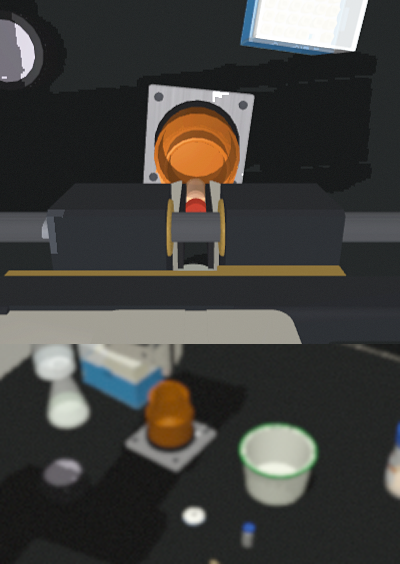

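Call:
drive_tool([
  [0.1, 0, 2, 0],
  [0, 0, 2, 0],
  [0, 0, 0, 0],
  [0, 0, 0, 0],
])

```text
clock: 18.45
tcp_pos: [658.7, 142.9, 104.9]
tcp_rot: [-3.141, -0.018, 0.001]
wrist_force: [0.8, 0.1, 0.3]
gripper_width: 9.7
```

Call:
drive_tool([
  [0, 0, 0, 0],
  [0, 0, 0, 0],
  [0, 0, 0, 0],
  [0, 0, 0, 0],
  [0, 0, -2, 0],
  [0, 0, -3, 0],
  [0, 0, -3, 0],
  [0, 0, 0, 0],
], claw=0.2)

```text
clock: 19.25
tcp_pos: [661.5, 143.0, 189.9]
tcp_rot: [-3.14, -0.018, -0.015]
wrist_force: [0.5, -0.2, 0.4]
gripper_width: 36.9
```

```bash
python3 - <<'E'
from h import *
s=plan(535,20,230)
E
```

```text
t 19.2 tcp [661.5 143.  189.9] xang 0.7 tilt 0.5 j1,j6 [0.1  0.09] w 36.9 F [ 0.5 -0.2  0.4]
[[-2.6, 2.4, -0.8, 0.0], [-2.5, 2.5, -0.8, 0.0], [-2.6, 2.4, -0.8, 0.0], [-2.5, 2.4, -0.8, 0.0], [-2.59, 2.46, -0.81, 0.0]]
end [535.  20. 230.] 0.7
```

Call:
drive_tool([
  [-2.6, 2.4, -0.8, 0],
  [-2.5, 2.5, -0.8, 0],
  [-2.6, 2.4, -0.8, 0],
  [-2.5, 2.4, -0.8, 0],
  [-2.6, 2.5, -0.8, 0],
  [0, 0, 0, 0],
  [0, 0, 0, 0],
  [0, 0, 0, 0],
])

```text
clock: 20.05
tcp_pos: [533.0, 19.8, 223.9]
tcp_rot: [-3.141, -0.019, 0.0]
wrist_force: [-0.8, 0.7, -0.2]
gripper_width: 36.7
```

```bash
python3 - <<'E'
from h import *
st()
C,im=snap('wrist','w4.png')
for l,z in [('vial_a',25),('filter_a',5),('fit_a',5)]: find('wrist',C,l,z)
hsv=cv2.cvtColor(im,cv2.COLOR_RGB2HSV)
m=(hsv[...,0]>108)&(hsv[...,0]<128)&(hsv[...,1]>120)&(hsv[...,2]>60)
n,L,S,ce=cv2.connectedComponentsWithStats(m.astype(np.uint8))
for i in range(1,n):
    if S[i,4]>15: print('blue',S[i],ce[i].round(1),ray(C,*ce[i],31).round(1))
cv2.imwrite('pics/w4c.png',cv2.resize(im[100:300,150:420],(800,593),interpolation=cv2.INTER_CUBIC)[:,:,::-1])
E
```

```text
t 20.1 tcp [533.   19.8 223.9] xang 0.7 tilt 0.0 j1,j6 [-0.11 -0.12] w 36.7 F [-0.8  0.7 -0.2]
vial_a 0.55 [256.0, 219.0, 266.0, 239.0] cen [538.1, -50.6] box [540.3, -52.2] ang 96 169
filter_a 0.78 [255.0, 146.0, 274.0, 165.0] cen [542.1, 33.1] box [543.3, 33.1] ang -164 387
fit_a 0.52 [204.0, 202.0, 219.0, 221.0] cen [477.9, -42.1] box [478.9, -37.6] ang 59 105
blue [254 226  11  11  54] [258.7 230.9] [537.5 -52.3  31. ]
blue [439 380  35   4  72] [456.  380.6] [ 806.8 -265.5   31. ]
```

View pics/w4c.png

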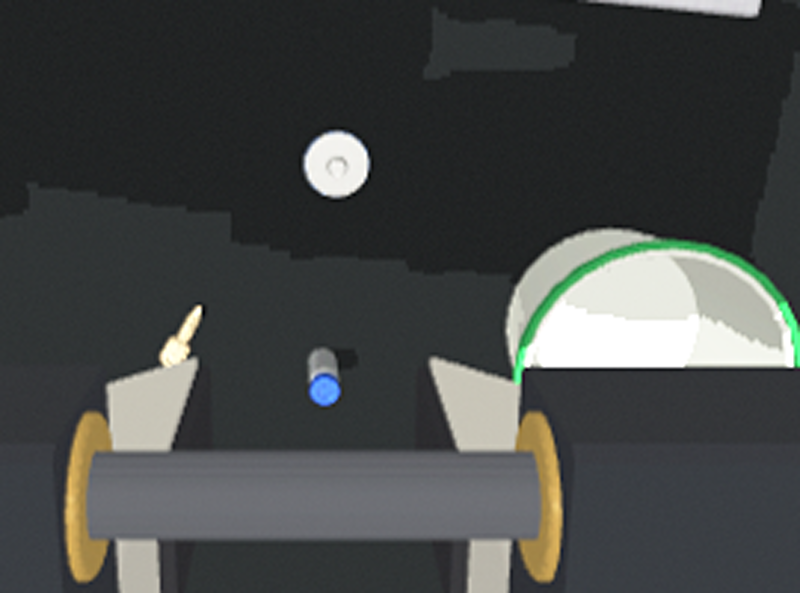

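```bash
python3 - <<'E'
from h import *
s=plan(537,-53,80); plan(537,-53,13.5,start=s)
E
```

```text
t 20.2 tcp [532.9  20.  223.8] xang 0.7 tilt 0.0 j1,j6 [-0.11 -0.12] w 36.7 F [-0.   0.8  0.2]
[[0.1, 1.8, 3.6, 0.0], [0.1, 1.9, 3.6, 0.0], [0.0, 1.8, 3.6, 0.0], [0.12, 1.8, 3.58, 0.0]]
end [537. -53.  80.] 0.7
t 20.2 tcp [532.9  20.  223.8] xang 0.7 tilt 0.0 j1,j6 [-0.11 -0.12] w 36.7 F [-0.   0.8  0.2]
[[-0.0, 0.0, 3.3, 0.0], [-0.0, 0.0, 3.35, 0.0]]
end [537.  -53.   13.5] 0.7
```

Call:
drive_tool([
  [0.1, 1.8, 3.6, 0],
  [0.1, 1.9, 3.6, 0],
  [0, 1.8, 3.6, 0],
  [0.1, 1.8, 3.6, 0],
  [0, 0, 0, 0],
  [0, 0, 3.3, 0],
  [0, 0, 3.2, 0],
  [0, 0, 0, 0],
], claw=0)

```text
clock: 21.05
tcp_pos: [534.6, -52.3, 13.2]
tcp_rot: [-3.14, -0.019, 0.009]
wrist_force: [-0.1, -0.3, -0.7]
gripper_width: 46.0
```

Call:
drive_tool([
  [0, 0, 0, 0],
  [0, 0, 0, 0],
  [0, 0, 0, 0],
  [0, 0, 0, 0],
  [0, 0, 0, 0],
  [0, 0, 0, 0],
  [0, 0, 0, 0],
], claw=1)

```text
clock: 21.75
tcp_pos: [537.0, -53.8, 16.0]
tcp_rot: [3.141, 0.018, 0.002]
wrist_force: [-1.4, -0.6, 6.5]
gripper_width: 9.5
```

Call:
drive_tool([
  [0, 0, -2, 0],
  [0, 0, -4, 0],
  [0, 0, -4, 0],
  [0, 0, -3.5, 0],
  [0, 0, 0, 0],
  [0, 0, 0, 0],
])

```text
clock: 22.35
tcp_pos: [536.5, -53.7, 150.7]
tcp_rot: [3.141, 0.018, 0.002]
wrist_force: [-0.1, 0.8, -0.4]
gripper_width: 9.6
```

```bash
python3 - <<'E'
from h import *
s=plan(658.5,142.9,146); 
E
```

```text
t 22.4 tcp [536.5 -53.7 150.7] xang 0.7 tilt 0.1 j1,j6 [-0.24 -0.25] w 9.6 F [-0.1  0.8 -0.4]
[[2.1, -3.3, 0.1, 0.0], [2.0, -3.2, 0.1, 0.0], [2.1, -3.3, 0.0, 0.0], [2.1, -3.2, 0.1, 0.0], [2.1, -3.3, 0.1, 0.0], [2.03, -3.22, 0.07, 0.0]]
end [658.5 142.9 146. ] 0.7
```

Call:
drive_tool([
  [2.1, -3.3, 0.1, 0],
  [2.0, -3.2, 0.1, 0],
  [2.1, -3.3, 0, 0],
  [2.1, -3.2, 0.1, 0],
  [2.1, -3.3, 0.1, 0],
  [2.0, -3.2, 0.1, 0],
  [0, 0, 0, 0],
  [0, 0, 0, 0],
])

```text
clock: 23.15
tcp_pos: [657.1, 143.3, 142.7]
tcp_rot: [3.141, 0.02, -0.007]
wrist_force: [-0.1, 0.6, 0.4]
gripper_width: 9.5
```

Call:
drive_tool([
  [0, 0, 2, 0],
  [0, 0, 2.2, 0],
  [0, 0, 0, 0],
  [0, 0, 0, 0],
])

```text
clock: 23.55
tcp_pos: [657.6, 141.6, 103.1]
tcp_rot: [3.141, 0.016, -0.003]
wrist_force: [-0.3, 0.5, 0.8]
gripper_width: 9.6
```

```bash
python3 - <<'E'
from h import *
st(); C,im=snap('wrist','w5.png')
cv2.imwrite('pics/w5c.png',im[100:300,100:400][:,:,::-1])
E
```

```text
t 23.6 tcp [657.6 141.6 103.1] xang 0.6 tilt 0.1 j1,j6 [0.1  0.09] w 9.6 F [-0.3  0.5  0.8]
```

View pics/w5c.png

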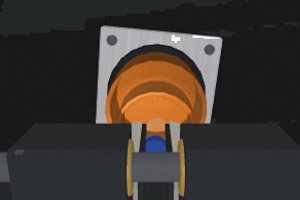

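Call:
drive_tool([
  [0, 0, 0, 0],
  [0, 0, 0, 0],
  [0, 0, 0, 0],
  [0, 0, 0, 0],
  [0, 0, -2, 0],
  [0, 0, -3, 0],
  [0, 0, -3, 0],
  [0, 0, 0, 0],
], claw=0.2)

```text
clock: 24.4
tcp_pos: [660.5, 143.1, 188.8]
tcp_rot: [-3.141, -0.018, -0.014]
wrist_force: [0.2, 0.0, -0.4]
gripper_width: 36.9
```

```bash
python3 - <<'E'
from h import *
s=plan(490,20,180,-89.3)
E
```

```text
t 24.4 tcp [660.5 143.1 188.8] xang 0.7 tilt 0.5 j1,j6 [0.1  0.09] w 36.9 F [ 0.2  0.  -0.4]
[[-1.6, 1.1, 0.1, -8.1], [-1.7, 0.9, 0.1, -8.1], [-1.8, 0.6, 0.0, -8.2], [-1.8, 0.4, 0.1, -8.1], [-2.0, 0.0, 0.1, -8.1], [-1.9, -0.1, 0.1, -8.1], [-1.8, -0.5, 0.1, -8.1], [-1.8, -0.7, 0.0, -8.1]]
[[-1.7, -0.9, 0.1, -8.2], [-1.5, -1.2, 0.1, -8.1], [-1.29, -1.36, 0.08, -8.1]]
end [490.  20. 180.] 90.0
```

Call:
drive_tool([
  [-1.6, 1.1, 0.1, -8.1],
  [-1.7, 0.9, 0.1, -8.1],
  [-1.8, 0.6, 0.0, -8.2],
  [-1.8, 0.4, 0.1, -8.1],
  [-2.0, 0.0, 0.1, -8.1],
  [-1.9, -0.1, 0.1, -8.1],
  [-1.8, -0.5, 0.1, -8.1],
  [-1.8, -0.7, 0.0, -8.1],
])

```text
clock: 25.2
tcp_pos: [532.9, 53.0, 176.7]
tcp_rot: [-2.636, -1.708, 0.001]
wrist_force: [-0.5, 0.2, 0.8]
gripper_width: 36.6
```

Call:
drive_tool([
  [-1.7, -0.9, 0.1, -8.2],
  [-1.5, -1.2, 0.1, -8.1],
  [-1.3, -1.4, 0.1, -8.1],
  [0, 0, 0, 0],
  [0, 0, 0, 0],
  [0, 0, 0, 0],
])

```text
clock: 25.8
tcp_pos: [488.0, 20.0, 174.4]
tcp_rot: [2.225, 2.218, 0.001]
wrist_force: [0.3, -0.1, 0.4]
gripper_width: 36.8
```

```bash
python3 - <<'E'
from h import *
st(); C,im=snap('wrist','w6.png')
for l,z in [('vial_a',25),('filter_a',5),('fit_a',5)]: find('wrist',C,l,z)
cv2.imwrite('pics/w6c.png',cv2.resize(im[0:290,60:450],(780,580))[:,:,::-1])
E
```

```text
t 25.8 tcp [488.   20.  174.4] xang 89.8 tilt 0.0 j1,j6 [-0.12 -1.68] w 36.8 F [ 0.3 -0.1  0.4]
filter_a 0.8 [256.0, 213.0, 279.0, 233.0] cen [541.4, 33.7] box [542.0, 34.0] ang -142 396
fit_a 0.63 [184.0, 158.0, 210.0, 172.0] cen [478.2, -42.1] box [478.1, -40.1] ang 62 172
```

View pics/w6c.png

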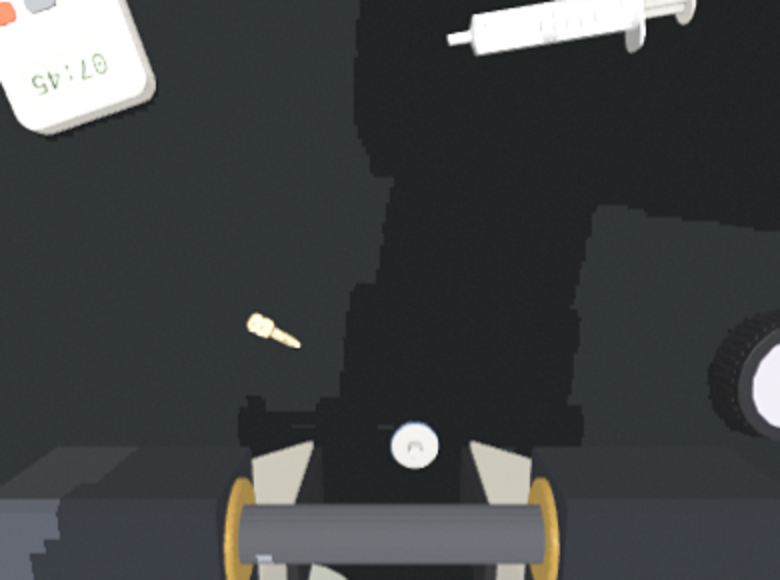

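```bash
python3 - <<'E'
from h import *
s=plan(541.8,33.7,60); plan(541.8,33.7,2.5,start=s)
E
```

```text
t 26.0 tcp [487.7  20.  174.3] xang 89.9 tilt 0.0 j1,j6 [-0.12 -1.69] w 37.1 F [ 0.  -0.1 -0.3]
[[0.5, 1.8, 3.8, 0.0], [0.4, 1.8, 3.8, 0.0], [0.48, 1.81, 3.83, 0.0]]
end [541.8  33.7  60. ] 89.9
t 26.0 tcp [487.7  20.  174.3] xang 89.9 tilt 0.0 j1,j6 [-0.12 -1.69] w 37.1 F [ 0.  -0.1 -0.3]
[[-0.0, -0.0, 2.9, 0.0], [-0.0, -0.0, 2.85, 0.0]]
end [541.8  33.7   2.5] 89.9
```

Call:
drive_tool([
  [0.5, 1.8, 3.8, 0],
  [0.4, 1.8, 3.8, 0],
  [0.5, 1.8, 3.8, 0],
  [0, 0, 0, 0],
  [0, 0, 2.5, 0],
  [0, 0, 1.5, 0],
  [0, 0, 0.8, 0],
  [0, 0, 0, 0],
], claw=0)

```text
clock: 26.8
tcp_pos: [541.1, 33.6, 12.8]
tcp_rot: [-2.222, -2.22, 0.0]
wrist_force: [0.4, -0.2, -0.3]
gripper_width: 46.2
```

Call:
drive_tool([
  [0, 0, 0.5, 0],
  [0, 0, 0.3, 0],
  [0, 0, 0, 0],
])

```text
clock: 27.1
tcp_pos: [541.4, 33.6, 4.7]
tcp_rot: [2.222, 2.22, 0.0]
wrist_force: [-0.7, 1.0, -0.1]
gripper_width: 46.0
```

Call:
drive_tool([
  [0, 0, 0.3, 0],
  [0, 0, 0, 0],
  [0, 0, 0, 0],
])

```text
clock: 27.4
tcp_pos: [541.4, 33.6, 1.4]
tcp_rot: [-2.222, -2.221, -0.0]
wrist_force: [0.2, -1.2, -0.6]
gripper_width: 45.9
```

Call:
drive_tool([
  [0, 0, 0, 0],
  [0, 0, 0, 0],
  [0, 0, 0, 0],
  [0, 0, 0, 0],
  [0, 0, 0, 0],
  [0, 0, 0, 0],
], claw=1)

```text
clock: 28.0
tcp_pos: [541.4, 33.7, 1.4]
tcp_rot: [-2.222, -2.221, -0.0]
wrist_force: [0.1, 0.9, 0.2]
gripper_width: 23.0
```

Call:
drive_tool([
  [0, 0, -1, 0],
  [0, 0, -3, 0],
  [0, 0, -4, 0],
  [0, 0, -4, 0],
  [0, 0, 0, 0],
  [0, 0, 0, 0],
])

```text
clock: 28.6
tcp_pos: [541.8, 33.6, 122.7]
tcp_rot: [2.221, 2.219, 0.003]
wrist_force: [-0.1, 0.9, -0.3]
gripper_width: 22.7
```

```bash
python3 - <<'E'
from h import *
s=plan(653.5,-36,120); 
E
```

```text
t 28.6 tcp [541.8  33.6 122.7] xang 90.0 tilt 0.2 j1,j6 [-0.08 -1.65] w 22.7 F [-0.1  0.9 -0.3]
[[-2.3, 3.7, 0.1, 0.0], [-2.3, 3.8, 0.1, 0.0], [-2.35, 3.68, 0.07, 0.0]]
end [653.5 -36.  120. ] 90.0
```

Call:
drive_tool([
  [-2.0, 3.0, 0.1, 0],
  [-2.5, 4.0, 0.1, 0],
  [-2.4, 4.2, 0.1, 0],
  [0, 0, 0, 0],
  [0, 0, 3.5, 0],
  [0, 0, 3.5, 0],
  [0, 0, 0, 0],
])

```text
clock: 29.3
tcp_pos: [648.3, -34.5, 41.8]
tcp_rot: [-2.215, -2.213, 0.012]
wrist_force: [-0.8, 0.5, -0.8]
gripper_width: 22.8
```

Call:
drive_tool([
  [0, 0, 0, 0],
  [0, 0, 0, 0],
  [0, 0, 0, 0],
  [0, 0, 0, 0],
  [0, 0, -2, 0],
  [0, 0, -4, 0],
  [0, 0, -4, 0],
  [0, 0, -3, 0],
], claw=0.1)

```text
clock: 30.1
tcp_pos: [654.0, -35.5, 182.2]
tcp_rot: [2.22, 2.218, 0.004]
wrist_force: [0.4, 0.4, 0.7]
gripper_width: 41.3
```

```bash
python3 - <<'E'
from h import *
st(); C,im=snap('wrist','w7.png'); C2,_=snap('scene','s7.png'); Ct,_=snap('top','t7.png')
for n,c in [('wrist',C),('scene',C2),('top',Ct)]: print(n); find(n,c,'filter_a',5)
a=cv2.imread('pics/s7.png')[130:340,130:460]; cv2.imwrite('pics/s7c.png',cv2.resize(a,(800,509),interpolation=cv2.INTER_CUBIC))
s=plan(430,-41,175,119.5)
E
```

```text
t 30.1 tcp [654.  -35.5 182.2] xang 90.0 tilt 0.2 j1,j6 [-0.17 -1.74] w 41.3 F [0.4 0.4 0.7]
wrist
scene
top
filter_a 0.31 [150.0, 209.0, 177.0, 227.0] cen [500.7, 224.5] box [493.2, 222.6] ang 95 451
t 30.4 tcp [652.6 -35.3 177.3] xang 90.0 tilt 0.1 j1,j6 [-0.17 -1.74] w 41.2 F [-0.6 -0.5 -0.5]
[[-0.0, -1.5, 0.0, 8.0], [-0.3, -1.4, 0.0, 7.9], [-0.4, -1.5, 0.0, 8.0], [-0.7, -1.3, 0.1, 8.0], [-0.8, -1.2, -0.0, 7.9], [-1.0, -1.2, -0.0, 8.0], [-1.1, -0.9, 0.0, 8.0], [-1.2, -0.8, 0.0, 7.9]]
[[-1.4, -0.7, 0.0, 8.0], [-1.4, -0.4, 0.1, 8.0], [-1.5, -0.2, -0.0, 7.9], [-1.5, -0.0, -0.0, 8.0], [-1.4, 0.1, -0.0, 8.0], [-1.5, 0.4, 0.0, 7.9], [-1.32, 0.61, 0.03, 8.0]]
end [430.  -41.1 175. ] -29.5
```

View pics/s7c.png

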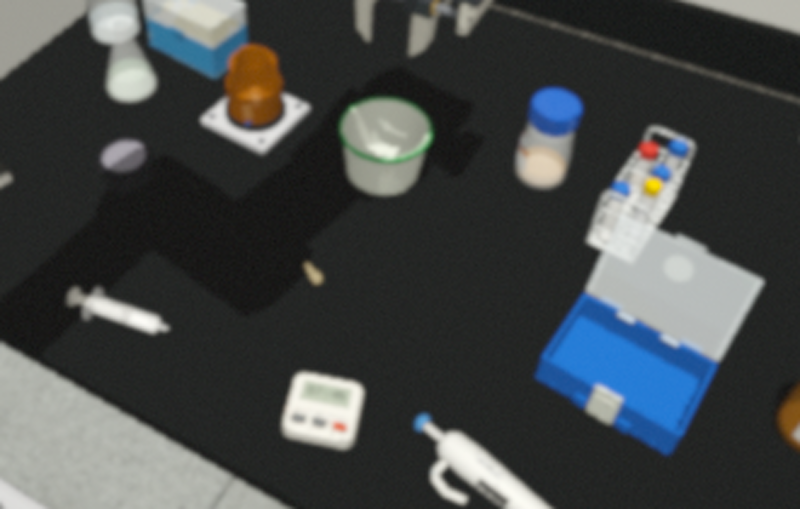

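```bash
python3 - <<'E'
from h import *
s=plan(478,-42.5,100,118)
E
```

```text
t 30.4 tcp [652.6 -35.3 177.3] xang 90.0 tilt 0.1 j1,j6 [-0.17 -1.74] w 41.2 F [-0.6 -0.5 -0.5]
[[-0.1, -1.2, 0.6, 8.4], [-0.2, -1.3, 0.5, 8.5], [-0.4, -1.2, 0.6, 8.4], [-0.6, -1.1, 0.5, 8.4], [-0.7, -1.0, 0.6, 8.4], [-0.9, -0.9, 0.5, 8.5], [-1.0, -0.7, 0.6, 8.4], [-1.1, -0.6, 0.5, 8.4]]
[[-1.1, -0.5, 0.6, 8.5], [-1.3, -0.2, 0.5, 8.4], [-1.2, -0.1, 0.6, 8.4], [-1.2, 0.1, 0.5, 8.4], [-1.3, 0.3, 0.6, 8.5], [-1.11, 0.49, 0.53, 8.4]]
end [478.  -42.5 100. ] -28.0
```

Call:
drive_tool([
  [-0.1, -1.2, 0.6, 8.4],
  [-0.2, -1.3, 0.5, 8.5],
  [-0.4, -1.2, 0.6, 8.4],
  [-0.6, -1.1, 0.5, 8.4],
  [-0.7, -1.0, 0.6, 8.4],
  [-0.9, -0.9, 0.5, 8.5],
  [-1.0, -0.7, 0.6, 8.4],
  [-1.1, -0.6, 0.5, 8.4],
])

```text
clock: 31.2
tcp_pos: [551.9, -39.8, 132.6]
tcp_rot: [-3.082, -0.605, 0.004]
wrist_force: [0.6, -0.6, 0.0]
gripper_width: 41.0
```

Call:
drive_tool([
  [-1.1, -0.5, 0.6, 8.5],
  [-1.3, -0.2, 0.5, 8.4],
  [-1.2, -0.1, 0.6, 8.4],
  [-1.2, 0.1, 0.5, 8.4],
  [-1.3, 0.3, 0.6, 8.5],
  [-1.1, 0.5, 0.5, 8.4],
  [0, 0, 0, 0],
  [0, 0, 0, 0],
])

```text
clock: 32.0
tcp_pos: [478.7, -42.8, 100.9]
tcp_rot: [-3.049, 0.756, 0.002]
wrist_force: [0.4, 1.1, -0.5]
gripper_width: 41.7
```

```bash
python3 - <<'E'
from h import *
C,im=snap('wrist','w8.png'); find('wrist',C,'fit_a',5,.1)
s=plan(478,-42.5,2)
E
```

```text
fit_a 0.82 [248.0, 173.0, 261.0, 207.0] cen [478.0, -42.2] box [478.8, -39.9] ang 61 325
t 32.1 tcp [479.4 -42.8 101.4] xang -27.9 tilt 0.0 j1,j6 [-0.25  0.24] w 41.4 F [-0.4  0.3  1.3]
[[-0.0, 0.0, 3.3, 0.0], [-0.1, 0.0, 3.3, 0.0], [-0.04, 0.04, 3.34, 0.0]]
end [478.  -42.5   2. ] -27.9
```

Well aligned (fitting axis ~61°, jaws at −28°). Descend in steps.

Call:
drive_tool([
  [0, 0, 3.3, 0],
  [-0.1, 0, 3.3, 0],
  [0, 0, 1.5, 0],
  [0, 0, 0.9, 0],
  [0, 0, 0, 0],
  [0, 0, 0, 0],
])

```text
clock: 32.7
tcp_pos: [478.6, -42.4, 12.0]
tcp_rot: [-3.048, 0.76, -0.002]
wrist_force: [0.1, 0.7, -0.1]
gripper_width: 41.2
```

Call:
drive_tool([
  [0, 0, 0.5, 0],
  [0, 0, 0.2, 0],
  [0, 0, 0, 0],
  [0, 0, 0, 0],
])

```text
clock: 33.1
tcp_pos: [478.0, -42.3, 4.6]
tcp_rot: [-3.048, 0.761, -0.001]
wrist_force: [0.2, -0.7, 0.6]
gripper_width: 41.0
```

Call:
drive_tool([
  [0, 0, 0, 0],
  [0, 0, 0, 0],
  [0, 0, 0, 0],
  [0, 0, 0, 0],
  [0, 0, 0, 0],
  [0, 0, 0, 0],
  [0, 0, 0, 0],
], claw=1)

```text
clock: 33.8
tcp_pos: [477.9, -42.3, 4.4]
tcp_rot: [-3.048, 0.761, -0.0]
wrist_force: [-0.3, -0.0, 0.1]
gripper_width: 8.8
```

Call:
drive_tool([
  [0, 0, -1, 0],
  [0, 0, -3, 0],
  [0, 0, -4, 0],
  [0, 0, -4, 0],
  [0, 0, -4, 0],
  [0, 0, -2, 0],
  [0, 0, 0, 0],
])

```text
clock: 34.5
tcp_pos: [479.5, -42.7, 188.2]
tcp_rot: [-3.048, 0.761, -0.012]
wrist_force: [0.2, 1.3, -0.3]
gripper_width: 8.7
```

```bash
python3 - <<'E'
from h import *
Ct=cam('top'); import cv2
n=np.array([461,-420.]);m=np.array([477,-284.]);f=np.array([568,-303.]);g=np.array([552,-430.])
c=(n+m+f+g)/4; print('boxc',c)
a=np.radians(-7); ex=np.array([np.cos(a),np.sin(a)]); print('drop',c-16*ex)
d=c-16*ex
s=plan(d[0],d[1],180,-110)
E
```

```text
boxc [ 514.5  -359.25]
drop [ 498.61926157 -357.30009051]
t 34.5 tcp [479.5 -42.7 188.2] xang -28.0 tilt 0.4 j1,j6 [-0.25  0.24] w 8.7 F [ 0.2  1.3 -0.3]
[[1.3, 2.1, 0.1, -8.5], [0.9, 2.2, 0.0, -8.4], [0.6, 2.3, 0.1, -8.5], [0.3, 2.5, 0.1, -8.4], [-0.1, 2.4, 0.0, -8.5], [-0.5, 2.4, 0.1, -8.5], [-0.8, 2.3, 0.0, -8.4], [-1.1, 2.1, 0.1, -8.5]]
[[-1.4, 2.0, 0.1, -8.5], [-1.7, 1.7, 0.0, -8.4], [-1.9, 1.5, 0.1, -8.5], [-2.2, 1.1, 0.1, -8.4], [-2.25, 0.83, 0.02, -8.5]]
end [ 498.6 -357.3  180. ] 82.0
```

Call:
drive_tool([
  [1.3, 2.1, 0, -8.5],
  [0.9, 2.2, 0, -8.4],
  [0.6, 2.3, 0, -8.5],
  [0.3, 2.5, 0, -8.4],
  [-0.1, 2.4, 0, -8.5],
  [-0.5, 2.4, 0, -8.5],
  [-0.8, 2.3, 0, -8.4],
  [-1.1, 2.1, 0, -8.5],
])

```text
clock: 35.3
tcp_pos: [488.7, -236.6, 183.4]
tcp_rot: [-2.95, -1.074, 0.002]
wrist_force: [1.2, 0.4, 0.1]
gripper_width: 8.8
```

Call:
drive_tool([
  [-1.7, 1.3, 0, -8.5],
  [-1.9, 1.0, 0, -8.4],
  [-2.1, 0.8, 0, -8.5],
  [-2.4, 0, 0, -8.4],
  [-2.2, -0.7, 0, -8.5],
  [0, -2.5, 0, 0],
  [0, 0, 0, 0],
  [0, 0, 0, 0],
])

```text
clock: 36.1
tcp_pos: [426.3, -336.7, 183.9]
tcp_rot: [-2.372, -2.058, -0.0]
wrist_force: [1.4, 0.2, 1.3]
gripper_width: 9.0
```

```bash
python3 - <<'E'
from h import *
st(); C,im=snap('wrist','w9.png')
for l,z in [('spares_box',36),('fit_a',140),('spares_lid',80)]: find('wrist',C,l,z,.2)
E
```

```text
t 36.1 tcp [ 426.3 -336.7  183.9] xang 81.9 tilt 0.1 j1,j6 [-0.81 -2.24] w 9.0 F [1.4 0.2 1.3]
spares_box 0.82 [187.0, 208.0, 309.0, 311.0] cen [492.1, -350.2] box [511.1, -355.9] ang 180 2026
spares_box 0.29 [240.0, 299.0, 271.0, 311.0] cen [568.6, -355.0] box [565.8, -356.0] ang 91 191
fit_a 0.57 [246.0, 211.0, 264.0, 251.0] cen [440.7, -338.1] box [438.8, -338.0] ang 171 414
fit_a 0.25 [186.0, 209.0, 312.0, 310.0] cen [445.6, -341.4] box [459.0, -345.2] ang 179 1999
spares_lid 0.67 [242.0, 300.0, 268.0, 312.0] cen [538.1, -350.8] box [536.9, -352.0] ang 92 160
```

View pics/w9.png

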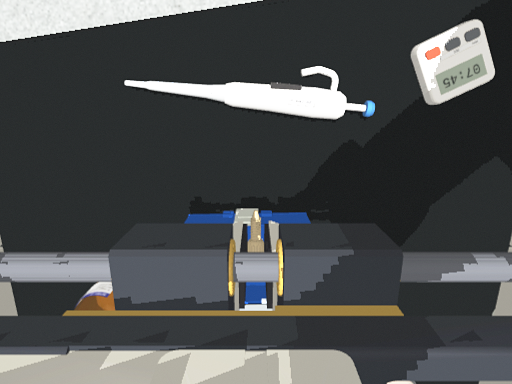

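```bash
python3 - <<'E'
from h import *
C=cam('wrist'); A=ray(C,187,219,36); B=ray(C,309,219,36); K=ray(C,247,221,36); print(A,B,K,np.linalg.norm(A-B))
d=(B-A)[:2]; yaw=np.degrees(np.arctan2(-d[0],d[1])); print('yaw',yaw)
a=np.radians(-7); mid=(A+B)[:2]/2; print('ctr',mid+46*np.array([np.cos(a),np.sin(a)]))
Ct=cam('top'); im=cv2.imread('pics/t7.png'); hsv=cv2.cvtColor(im,cv2.COLOR_BGR2HSV)
m=((hsv[...,0]>100)&(hsv[...,0]<125)&(hsv[...,1]>140)&(hsv[...,2]>60)).astype(np.uint8); m[:170]=0; m[:, :330]=0; m[240:]=0
n,L,S,ce=cv2.connectedComponentsWithStats(m); i=1+S[1:,4].argmax(); print(S[i],ce[i])
v,u=np.nonzero(L==i); r=cv2.minAreaRect(np.c_[u,v].astype(np.float32)); bx=cv2.boxPoints(r); print([ray(Ct,*b,36)[:2].round(0).tolist() for b in bx])
cv2.imwrite('pics/boxc.png',cv2.resize(im[165:245,335:425],(720,640),interpolation=cv2.INTER_CUBIC)[:600])
s=plan(499,-357,183.9)
E
```

```text
[ 458.81087188 -410.58120687   36.        ] [ 476.08380139 -287.8736866    36.        ] [ 469.4386047  -350.54460358   36.        ] 123.91726927206008
yaw -8.012597045382892
ctr [ 513.10445961 -354.83343653]
[ 342  191   54   39 1648] [368.30097087 210.38713592]
[[476.0, -277.0], [571.0, -289.0], [554.0, -431.0], [460.0, -419.0]]
t 36.3 tcp [ 427.2 -336.7  184.2] xang 82.0 tilt 0.0 j1,j6 [-0.81 -2.24] w 8.8 F [ 0.1  0.  -0.9]
[[-0.5, 3.7, 0.0, 0.0], [-0.51, 3.69, 0.03, 0.0]]
end [ 499.  -356.9  183.9] 82.0
```

View pics/boxc.png

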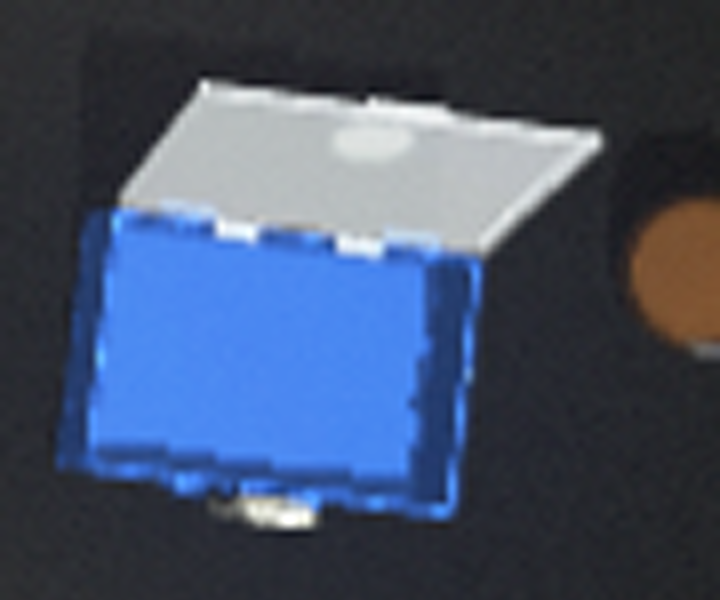

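```bash
python3 - <<'E'
from h import *
Ct=cam('top'); q=[ray(Ct,335+u/8,165+v/8,36)[:2] for u,v in [(112,207),(482,258),(455,517),(88,463)]]
print(np.round(q,0).tolist(),'ctr',np.mean(q,0).round(1),[round(np.linalg.norm(q[i]-q[(i+1)%4])) for i in range(4)])
d=q[0]-q[1]; print('yaw',np.degrees(np.arctan2(-d[0],d[1])))
d=q[3]-q[2]; print('yaw',np.degrees(np.arctan2(-d[0],d[1])))
E
```

```text
[[570.0, -300.0], [552.0, -431.0], [461.0, -420.0], [480.0, -290.0]] ctr [ 515.8 -360.2] [132, 91, 131, 90]
yaw -7.678006390978468
yaw -8.31598616942843
```

Call:
drive_tool([
  [-0.5, 3.7, 0, 0],
  [-0.5, 3.7, 0, 0],
  [0, 0, 0, 0],
  [0, 0, 4, 0],
  [0, 0, 4, 0],
  [0, 0, 4, 0],
  [0, 0, 3, 0],
  [0, 0, 0, 0],
])

```text
clock: 37.1
tcp_pos: [496.0, -354.6, 29.9]
tcp_rot: [-2.364, -2.055, 0.002]
wrist_force: [-0.3, 0.4, -0.8]
gripper_width: 8.9
```

Call:
drive_tool([
  [0, 0, 0.5, 0],
  [0, 0, 0.5, 0],
  [0, 0, 0, 0],
  [0, 0, 0, 0],
])

```text
clock: 37.5
tcp_pos: [498.9, -357.6, 25.6]
tcp_rot: [2.37, 2.059, 0.0]
wrist_force: [-0.0, -0.1, -0.7]
gripper_width: 9.0
```

Call:
drive_tool([
  [0, 0, 0, 0],
  [0, 0, 0, 0],
  [0, 0, 0, 0],
  [0, 0, 0, 0],
  [0, 0, -2, 0],
  [0, 0, -4, 0],
  [0, 0, -5, 0],
  [0, 0, -5, 0],
], claw=0.3)

```text
clock: 38.3
tcp_pos: [498.1, -356.9, 185.8]
tcp_rot: [-2.371, -2.059, 0.0]
wrist_force: [-0.0, -1.3, -0.1]
gripper_width: 32.0
```

```bash
python3 - <<'E'
from h import *
st(); C,_=snap('scene','s10.png'); Ct,_=snap('top','t10.png')
for n,c in [('scene',C),('top',Ct)]:
  for l in ['fit_a','filter_a','vial_a']: find(n,c,l,5,.2)
a=cv2.resize(cv2.imread('pics/s10.png')[120:340,140:460],(640,440),interpolation=cv2.INTER_CUBIC); cv2.imwrite('pics/s10c.png',a)
E
```

```text
t 38.3 tcp [ 498.1 -356.9  185.8] xang 82.0 tilt 0.1 j1,j6 [-0.75 -2.18] w 32.0 F [-0.  -1.3 -0.1]
fit_a 0.7 [170.0, 188.0, 196.0, 212.0] cen [506.4, 230.7] box [502.5, 220.3] ang 52 454
filter_a 0.51 [247.0, 156.0, 256.0, 164.0] cen [658.4, -32.3] box [658.9, -26.3] ang 92 50
```

View pics/s10c.png

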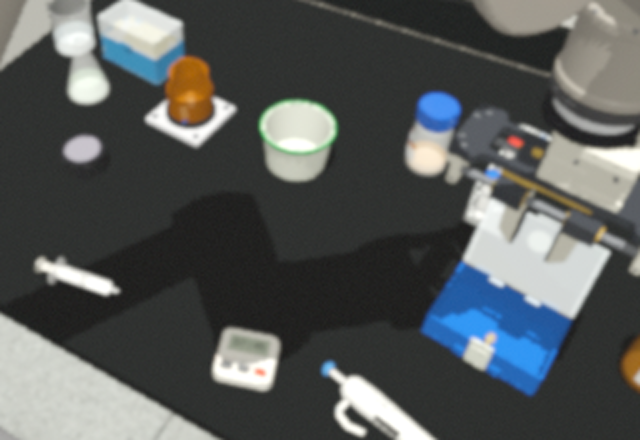

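Call:
drive_tool([
  [0, 0, -1.5, 0],
  [-0.5, 4, 0, 0],
  [-0.5, 4, 0, 0],
  [-0.5, 4.1, 0, 0],
  [0, 0, 0, 0],
  [0, 0, 0, 0],
  [0, 0, 0, 0],
], claw=1)

```text
clock: 39.4
tcp_pos: [615.2, -388.7, 198.5]
tcp_rot: [-2.37, -2.058, 0.001]
wrist_force: [0.2, -0.7, 0.3]
gripper_width: -0.0
```

```bash
python3 - <<'E'
from h import *
st(); C,im=snap('wrist','w11.png'); find('wrist',C,'fit_a',8,.2)
print(proj(C,(560.5+33,-365.4-5,122)), proj(C,(499,-357,4)))
C,_=snap('scene','s11.png'); 
a=cv2.resize(cv2.imread('pics/s11.png')[150:330,310:460],(500,600),interpolation=cv2.INTER_CUBIC)
b=np.zeros((600,300,3),np.uint8); w=cv2.resize(im[0:384,120:400][:,:,::-1],(300,411)); b[:411]=w; cv2.imwrite('pics/m11.png',np.hstack([a,b]))
E
```

```text
t 39.4 tcp [ 615.2 -388.7  198.5] xang 81.9 tilt 0.1 j1,j6 [-0.67 -2.1 ] w -0.0 F [ 0.2 -0.7  0.3]
fit_a 0.63 [263.0, 38.0, 274.0, 69.0] cen [500.0, -356.8] box [497.1, -357.7] ang 171 202
(np.float64(274.5367250598759), np.float64(168.98510995358234)) (np.float64(269.19759132745315), np.float64(55.9490220970834))
```

View pics/m11.png

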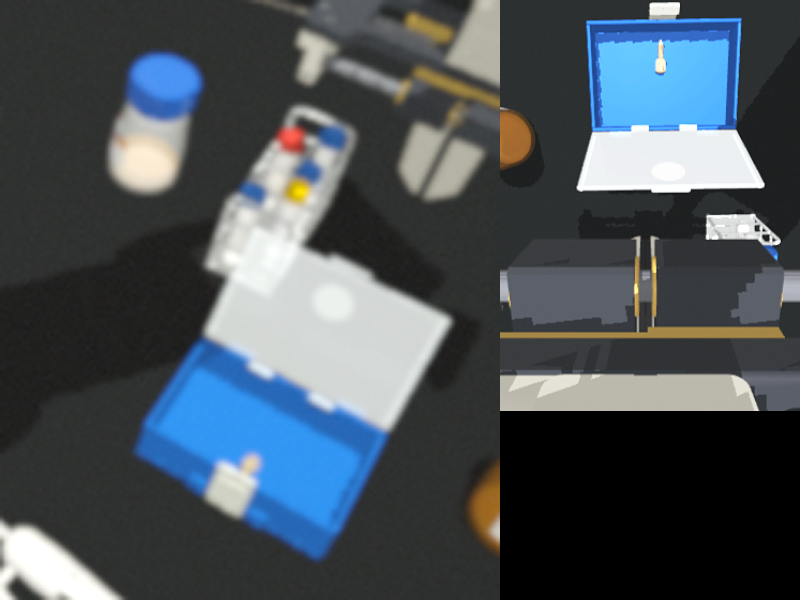

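Call:
drive_tool([
  [0, 0.8, 0, 0],
  [0, 0, 3.5, 0],
  [0, 0, 3.5, 0],
  [0, 0, 2.8, 0],
  [0, 0, 0, 0],
  [0, 0, 0, 0],
])

```text
clock: 40.15
tcp_pos: [624.0, -390.4, 102.6]
tcp_rot: [2.372, 2.059, 0.0]
wrist_force: [-0.1, -0.4, 1.2]
gripper_width: 0.3
```

Call:
drive_tool([
  [0, -1, 0, 0],
  [0, -1, 0, 0],
  [0, -1, 0, 0],
  [0, -1, 0, 0],
  [0, -1, 0, 0],
  [0, -1, 0, 0],
  [0, -1, 0, 0],
  [0, -0.5, 0, 0],
])

```text
clock: 40.95
tcp_pos: [550.2, -380.6, 104.7]
tcp_rot: [2.369, 2.057, 0.001]
wrist_force: [-0.2, -0.2, 0.6]
gripper_width: 0.5
```

```bash
python3 - <<'E'
from h import *
st()
E
```

```text
t 41.0 tcp [ 550.2 -380.6  104.7] xang 81.9 tilt 0.3 j1,j6 [-0.72 -2.15] w 0.5 F [-0.2 -0.2  0.6]
```

Call:
drive_tool([
  [0, -1, 0, 0],
  [0, -1, 0, 0],
  [0, -0.5, 0, 0],
  [0, 0, -2, 0],
  [0, 0, -4, 0],
  [0, 0, -4, 0],
  [0, 0, 0, 0],
  [0, 0, 0, 0],
])

```text
clock: 41.75
tcp_pos: [525.7, -376.6, 203.5]
tcp_rot: [2.369, 2.058, 0.001]
wrist_force: [-0.7, -0.7, -1.0]
gripper_width: 0.7
```

Call:
drive_tool([
  [0, 0, 0, 0],
  [0, 0, 0, 0],
  [0, 0, 0, 0],
  [0, 0, 0, 0],
  [0, 0, 0, 0],
  [0, 0, 0, 0],
  [0, 0, 0, 0],
  [0, 0, 0, 0],
])

```text
clock: 42.55
tcp_pos: [525.1, -376.1, 201.4]
tcp_rot: [-2.372, -2.06, -0.0]
wrist_force: [0.7, 0.7, -0.2]
gripper_width: 0.4
```

Call:
drive_tool([
  [0, -2, 0, 0],
  [0, -3, 0, 0],
  [0, -3, 0, 0],
  [0, -3, 0, 0],
  [0, -2, 0, 0],
  [0, 0, 0, 0],
  [0, 0, 0, 0],
  [0, 0, 0, 0],
])

```text
clock: 43.35
tcp_pos: [397.2, -358.2, 201.5]
tcp_rot: [2.371, 2.06, 0.0]
wrist_force: [0.5, -0.2, -1.3]
gripper_width: 0.3
```

Call:
drive_tool([
  [0, 0, 0, 0],
  [0, 0, 0, 0],
  [0, 0, 0, 0],
  [0, 0, 0, 0],
  [0, 0, 0, 0],
  [0, 0, 0, 0],
  [0, 0, 0, 0],
  [0, 0, 0, 0],
])

```text
clock: 44.15
tcp_pos: [396.3, -357.9, 201.4]
tcp_rot: [2.372, 2.06, 0.0]
wrist_force: [0.2, 0.3, -0.7]
gripper_width: 0.4
```

```bash
python3 - <<'E'
from h import *
st(); C,im=snap('wrist','w12.png'); find('wrist',C,'lid_press',45,.2)
C2,_=snap('scene','s12.png'); find('scene',C2,'lid_press',45,.2)
a=cv2.resize(cv2.imread('pics/s12.png')[180:330,310:460],(400,400),interpolation=cv2.INTER_CUBIC)
w=cv2.resize(im[:,:,::-1],(400,300)); b=np.zeros((400,400,3),np.uint8); b[:300]=w; cv2.imwrite('pics/m12.png',np.hstack([a,b]))
print(proj(C,(495,-356,45)),proj(C2,(495,-356,45)))
E
```

```text
t 44.1 tcp [ 396.3 -357.9  201.4] xang 82.0 tilt 0.0 j1,j6 [-0.88 -2.31] w 0.4 F [ 0.2  0.3 -0.7]
lid_press 0.77 [354.0, 251.0, 425.0, 304.0] cen [504.1, -357.2] box [511.4, -357.6] ang 80 1433
(np.float64(269.30783928358176), np.float64(265.0036119379633)) (np.float64(386.45035592491234), np.float64(282.91420397658254))
```

View pics/m12.png

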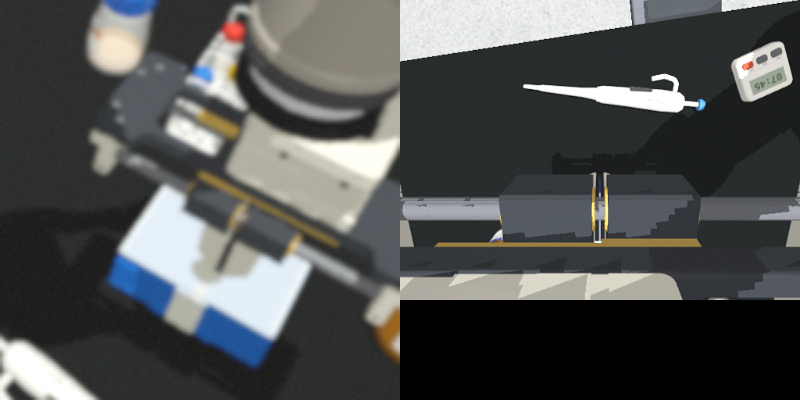

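Call:
drive_tool([
  [0.5, 3.5, 0, 0],
  [0.5, 3.5, 0, 0],
  [0.5, 2.8, 0, 0],
  [0, 0, 0, 0],
  [0, 0, 4, 0],
  [0, 0, 4, 0],
  [0, 0, 4, 0],
  [0, 0, 0, 0],
])

```text
clock: 45.15
tcp_pos: [491.9, -354.2, 76.1]
tcp_rot: [-2.363, -2.052, 0.002]
wrist_force: [-0.4, 0.1, 0.3]
gripper_width: 0.4
```

Call:
drive_tool([
  [0, 0, 2, 0],
  [0, 0, 0.5, 0],
  [0, 0, 0, 0],
  [0, 0, 0, 0],
])

```text
clock: 45.55
tcp_pos: [496.0, -357.4, 58.2]
tcp_rot: [2.37, 2.059, 0.0]
wrist_force: [-0.5, 0.6, 0.6]
gripper_width: 0.5
```

Call:
drive_tool([
  [0, 0, 0.4, 0],
  [0, 0, 0.2, 0],
  [0, 0, 0, 0],
  [0, 0, 0, 0],
])

```text
clock: 45.95
tcp_pos: [495.5, -356.7, 50.4]
tcp_rot: [-2.372, -2.06, -0.0]
wrist_force: [0.0, 0.3, -0.2]
gripper_width: 0.7
```

Call:
drive_tool([
  [0, 0, 0.2, 0],
  [0, 0, 0.2, 0],
  [0, 0, 0, 0],
])

```text
clock: 46.25
tcp_pos: [495.6, -356.9, 46.8]
tcp_rot: [2.371, 2.06, -0.0]
wrist_force: [-1.0, 0.6, 4.1]
gripper_width: 0.4
```

Call:
drive_tool([
  [0, 0, 0.1, 0],
  [0, 0, 0.1, 0],
  [0, 0, 0, 0],
])

```text
clock: 46.55
tcp_pos: [495.6, -357.0, 46.0]
tcp_rot: [2.371, 2.06, -0.0]
wrist_force: [-3.0, 2.8, 12.0]
gripper_width: 0.4
```

Call:
drive_tool([
  [0, 0, 0.1, 0],
  [0, 0, 0.1, 0],
  [0, 0, 0, 0],
])

```text
clock: 46.85
tcp_pos: [495.4, -356.7, 42.1]
tcp_rot: [-2.372, -2.06, -0.0]
wrist_force: [-1.4, -0.9, -1.1]
gripper_width: 0.6
```

Call:
drive_tool([
  [0, 0, 0.1, 0],
  [0, 0, 0.1, 0],
  [0, 0, 0, 0],
])

```text
clock: 47.15
tcp_pos: [495.5, -356.7, 40.7]
tcp_rot: [-2.372, -2.06, -0.0]
wrist_force: [-1.2, 1.6, 3.9]
gripper_width: 0.5
```

Call:
drive_tool([
  [0, 0, 0.1, 0],
  [0, 0, 0.1, 0],
  [0, 0, 0, 0],
])

```text
clock: 47.45
tcp_pos: [495.6, -356.9, 40.2]
tcp_rot: [2.371, 2.06, 0.0]
wrist_force: [-4.6, 2.7, 15.0]
gripper_width: 0.7
```

Call:
drive_tool([
  [0, 0, -1, 0],
  [0, 0, -4, 0],
  [0, 0, -5, 0],
  [0, 0, -5, 0],
  [0, 0, -5, 0],
  [0, 0, -2, 0],
  [0, 0, 0, 0],
])

```text
clock: 48.15
tcp_pos: [496.7, -357.8, 262.6]
tcp_rot: [2.366, 2.055, 0.001]
wrist_force: [-0.1, -0.7, -0.9]
gripper_width: 0.5
```

```bash
python3 - <<'E'
from h import *
plan(590,60,260)
E
```

```text
t 48.1 tcp [ 496.7 -357.8  262.6] xang 82.0 tilt 0.5 j1,j6 [-0.75 -2.18] w 0.5 F [-0.1 -0.7 -0.9]
[[4.3, 0.3, 0.0, 0.0], [4.2, 0.4, 0.1, 0.0], [4.3, 0.3, -0.0, 0.0], [4.3, 0.4, 0.0, 0.0], [4.2, 0.3, 0.0, 0.0], [4.3, 0.3, 0.1, 0.0], [4.3, 0.4, -0.0, 0.0], [4.2, 0.3, 0.0, 0.0]]
[[4.3, 0.4, 0.0, 0.0], [4.28, 0.3, 0.06, 0.0]]
end [590.  60. 260.] 82.0
```

Call:
drive_tool([
  [4.3, 0.3, 0, 0],
  [4.2, 0.4, 0, 0],
  [4.3, 0.3, 0, 0],
  [4.3, 0.4, 0, 0],
  [4.2, 0.3, 0, 0],
  [4.3, 0.3, 0, 0],
  [4.3, 0.4, 0, 0],
  [4.2, 0.3, 0, 0],
])

```text
clock: 48.95
tcp_pos: [569.5, -21.0, 256.6]
tcp_rot: [-2.37, -2.059, 0.003]
wrist_force: [0.7, -0.0, 0.8]
gripper_width: 0.6
```

Call:
drive_tool([
  [4.3, 0.4, 0, 0],
  [4.3, 0.3, 0, 0],
  [0, 0, 0, 0],
  [0, 0, 0, 0],
  [0, 0, 0, 0],
])

```text
clock: 49.45
tcp_pos: [588.5, 60.3, 257.4]
tcp_rot: [-2.372, -2.059, 0.003]
wrist_force: [0.8, -0.6, 0.3]
gripper_width: 0.1
```

```bash
python3 - <<'E'
from h import *
st(); C,im=snap('wrist','w13.png'); C2,s=snap('scene','s13.png'); Ct,t=snap('top','t13.png')
for n,c in [('wrist',C),('scene',C2),('top',Ct)]:
  print(n)
  for l,z in [('vial_a',20),('filter_a',8),('fit_a',5),('jar_cap',29)]: find(n,c,l,z,.25)
R_=lambda a,w,h:cv2.resize(a,(w,h),interpolation=cv2.INTER_CUBIC)
a=np.hstack([R_(im[0:290,100:500],400,290),R_(s[180:330,310:460],400,290)])
b=R_(t[120:240,90:430],800,282)
cv2.imwrite('pics/m13.png',np.vstack([a,b])[:,:,::-1])
E
```

```text
t 49.5 tcp [588.5  60.3 257.4] xang 81.9 tilt 0.1 j1,j6 [-0.03 -1.46] w 0.1 F [ 0.8 -0.6  0.3]
wrist
filter_a 0.64 [188.0, 217.0, 205.0, 224.0] cen [653.5, -30.4] box [656.4, -29.6] ang 85 173
filter_a 0.52 [351.0, 38.0, 414.0, 101.0] cen [499.5, 226.6] box [499.0, 227.0] ang 97 2920
jar_cap 0.66 [353.0, 44.0, 414.0, 102.0] cen [500.4, 218.5] box [503.7, 220.4] ang 94 2893
scene
filter_a 0.65 [354.0, 250.0, 427.0, 312.0] cen [538.9, -361.2] box [532.0, -363.9] ang 82 2217
filter_a 0.42 [176.0, 139.0, 197.0, 168.0] cen [654.1, 343.2] box [672.1, 339.8] ang 45 516
jar_cap 0.83 [171.0, 185.0, 193.0, 207.0] cen [487.8, 210.5] box [495.8, 215.3] ang 46 468
top
vial_a 0.26 [344.0, 188.0, 394.0, 232.0] cen [517.8, -364.3] box [516.1, -361.9] ang 85 1628
jar_cap 0.67 [157.0, 204.0, 177.0, 227.0] cen [501.1, 211.3] box [500.6, 208.4] ang 175 333
```

View pics/m13.png

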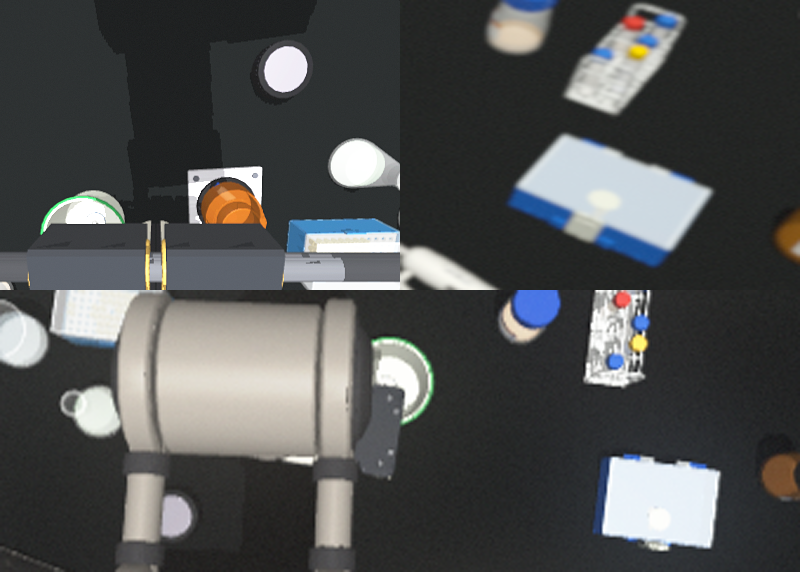

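```bash
python3 - <<'E'
import cv2, numpy as np
r=lambda a,w,h:cv2.resize(a,(w,h),interpolation=cv2.INTER_CUBIC)
g=lambda n:cv2.imread('pics/'+n)
a=np.hstack([r(g('t0c.png') if 0 else g('top0.png'),400,300),r(g('scene0.png'),400,300)])
b=np.hstack([r(g('w13.png')[160:230,275:375],400,280),r(g('s13.png')[125:200,190:290],400,280)])
cv2.imwrite('pics/fin.png',np.vstack([a,b]))
E
```

```text
(no output)
```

View pics/fin.png

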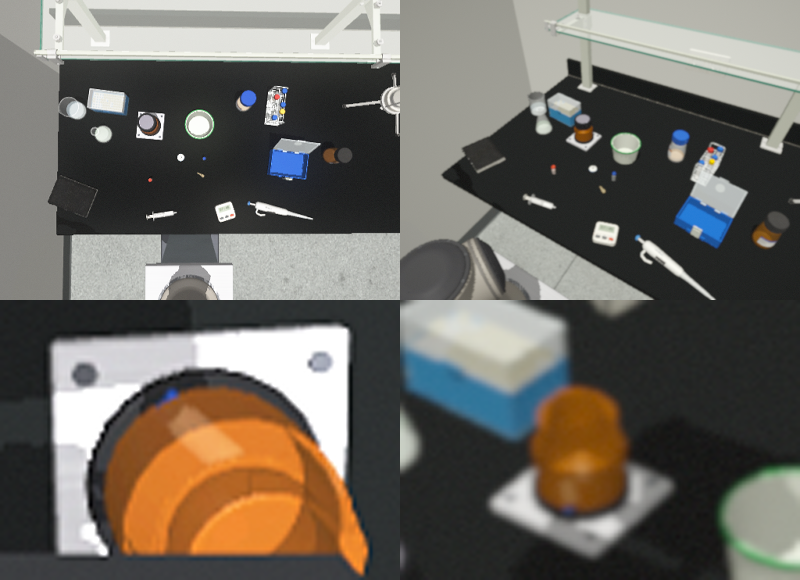

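```bash
python3 - <<'E'
from h import *
C=cam('wrist'); C2=cam('scene')
im=cv2.imread('pics/w13.png'); hsv=cv2.cvtColor(im,cv2.COLOR_BGR2HSV)
v,u=np.nonzero((hsv[...,0]>105)&(hsv[...,0]<135)&(hsv[...,1]>110)&(hsv[...,2]>60)); k=(u>285)&(u<370)&(v>165)&(v<215); print(list(zip(u[k],v[k])))
s=cv2.imread('pics/s13.png'); h2=cv2.cvtColor(s,cv2.COLOR_BGR2HSV)
v2,u2=np.nonzero((h2[...,0]>105)&(h2[...,0]<135)&(h2[...,1]>60)&(h2[...,2]>40)); q=(u2>220)&(u2<250)&(v2>165)&(v2<200); print(list(zip(u2[q],v2[q])))
a=(u[k].mean(),v[k].mean()); b=(u2[q].mean(),v2[q].mean()) if q.any() else (232,181)
for z in (5,10,15,20,25,30): 
  p=ray(C,*a,z);r=ray(C2,*b,z); print(z,p[:2].round(1),r[:2].round(1),'d',np.hypot(p[0]-658.3,p[1]-142.9).round(1),np.hypot(r[0]-658.3,r[1]-142.9).round(1))
E
```

```text
[(np.int64(317), np.int64(182)), (np.int64(318), np.int64(182)), (np.int64(316), np.int64(183)), (np.int64(317), np.int64(183)), (np.int64(318), np.int64(183)), (np.int64(315), np.int64(184)), (np.int64(316), np.int64(184)), (np.int64(317), np.int64(184))]
[(np.int64(231), np.int64(181)), (np.int64(232), np.int64(181)), (np.int64(231), np.int64(182)), (np.int64(232), np.int64(182))]
5 [629.3 138.3] [635.8 142.6] d 29.3 22.5
10 [628.  137.5] [631.4 139.4] d 30.8 27.1
15 [626.7 136.7] [627.  136.3] d 32.2 32.0
20 [625.4 135.9] [622.6 133.1] d 33.7 37.0
25 [624.1 135. ] [618.2 129.9] d 35.1 42.2
30 [622.7 134.2] [613.8 126.7] d 36.6 47.4
```

```bash
python3 -c "
from station import *
print(hand_in())"
```

```text
the job is handed in; nothing more can be done
None
```

The clear-down is finished and handed in at about 50 s of the 200 s allowed; the hand-in gives no verdict.

**What I did**
- **Cap:** I unscrewed it through about 312°, lifted it off and set it flat on the bench at about (500, 220), well away from the jar.
- **Vials:** the red and the blue vial went into the open jar.
- **Filter:** the one spent filter went into the green-rimmed bin.
- **Fitting:** the one tube fitting went into the spares box.
- **Lid:** I swung it over and pressed it on its mark. The catch gave at about 12 N, and the lid then stopped firm at 40.2 mm under 15 N, about its fully shut height.

There were two vials, one filter and one fitting; neither the pictures nor the networks showed any more loose on the bench.

**Last checks**
- **Pictures:** the final ones show the lid shut, the cap flat and the flask where it was. The fitting was seen lying inside the box before the lid was closed.
- **Filter:** it shows in the bin in the wrist picture.
- **Blue vial:** a blue spot at the jar's foot first looked as if the vial might be outside. From two cameras it works out at about 32 mm from the jar's axis and 16 mm up, which fits its top lying against the inside wall.
- **Red vial:** I could not see it directly through the amber glass. It was released over the mouth and shows nowhere else.
- **Network results that disagreed:** at the end the networks also reported a filter at the cap, at the shut lid and at the objects beside the flask, and a low-confidence vial at the box. The pictures showed none there, so I took these as false.

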